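# Open the filter bay and sort the cells by ring colour

## Task

Turn both brass turn buttons on the black housing a quarter turn aside, lift off the slotted panel and lay it flat, centred on the grey mat. Then take the three filter cells out of the bay and stand each one upright in the tray of its ring's colour: the two blue-ringed cells in the blue tray, the orange-ringed one in the orange tray. Set everything down without dropping it and leave the other things on the bench alone.

Things in the scene. Friction and masses are not known exactly. Their poses are not given: they have to be found in the camera images.
- housing: black instrument housing fixed to the bench, 216 mm (its x) by 200 mm (its y), top of the rim 70 mm above the bench. Origin: centre of its underside; z up. A bay in it is 122 mm (x) by 150 mm (y) clear, floor 10 mm above the bench. The panel covers the bay: it rests on a ledge in a recess of 140 by 168 mm, its upper face 2 mm below the rim. Inside, three filter cells stand in a row along the housing's y at about y = -50, 0 and +50 mm (x within 6 mm of 0), in any order
- panel: loose aluminium cover panel with dark slots, 134 mm (x) by 162 mm (y), 7 mm thick, about 0.25 kg. Origin: centre of its underside; z up. On its middle stands a black bridge handle: a bar 60 mm long (along the panel's x), 14 mm wide (along y), from 27 to 39 mm above the origin, on two posts; grip it across its width
- button_near (a joint): angle of the brass turn button on the housing's rim at its -x side: 0 = it points along the housing's x and overlaps the panel by 10 mm; positive = anticlockwise from above. It turns either way to 1.75 rad and stays where it is left (stiff, about 0.04 N m). The panel is free from about 1.3 rad; a quarter turn is 1.57
- button_far (a joint): the same for the brass turn button at the housing's +x side
- button_near_pivot (a point): centre of the top face of the near turn button, on its turning axis. The button is a bar 48 mm long, 12 mm wide, 16 mm high; its top is 87.5 mm and its underside 71.5 mm above the bench (1.5 mm over the rim). Its long axis is its x, across it is y (the point turns with the button)
- button_far_pivot (a point): the same for the far turn button
- mat: fixed grey mat, 200 by 200 mm, 4 mm thick. Origin: centre of its underside
- tray_blue: fixed open blue tray, 100 mm (x) by 120 mm (y) outside, 22 mm high, walls and floor 4 mm. Origin: centre of its underside; z up. It may stand nearer or farther than the orange tray
- tray_orange: fixed open orange tray, same size and origin as the blue one
- cell_blue_1: loose filter cell: upright black cylinder, 28 mm across, 48 mm high, about 45 g, with a blue ring round its top 12 mm and a glass window in the top. Origin: centre of its underside; z up. Hidden under the panel at first
- cell_blue_2: loose filter cell: upright black cylinder, 28 mm across, 48 mm high, about 45 g, with a blue ring round its top 12 mm and a glass window in the top. Origin: centre of its underside; z up. Hidden under the panel at first
- cell_orange: loose filter cell: upright black cylinder, 28 mm across, 48 mm high, about 45 g, with an orange ring round its top 12 mm and a glass window in the top. Origin: centre of its underside; z up. Hidden under the panel at first
- screwdriver: bystander, to be left alone: screwdriver 160 mm long, lying at the front of the bench. Origin: in its underside, lying along its x, handle to -x
- o_ring: bystander, to be left alone: black rubber O-ring, 44 mm across, 5 mm high. Origin: centre of its underside
- retainer: bystander, to be left alone: brass retaining ring, 36 mm across, 7 mm high. Origin: centre of its underside
- solvent: bystander, to be left alone: amber bottle, 48 mm across, 100 mm high. Origin: centre of its underside
- jar: bystander, to be left alone: white jar, 60 mm across, 55 mm high. Origin: centre of its underside
- thumb_nut: bystander, to be left alone: steel thumb nut, 24 mm across, 18 mm high. Origin: centre of its underside
Mind the look-alikes: they are no part of the job. Several things have the shape of the panel; the one meant has the colours described above.

How it is judged:
By the outcome, as a careful person would: the job done as asked, in the order asked, and still so for the second after the job is handed in, with the robot touching nothing.
It also fails if it takes over 72 s, if anything falls off the work surface, if the arm or the gripper's body presses on something with over 40 N, if the wrist force passes 120 N, or if a joint passes its speed limit or range.

## Robot

A 6-joint arm with a two-finger parallel gripper is mounted at the origin on the work surface. World frame = base frame: x ahead of the robot, y to its left, z up, the work surface at z = 0. Lengths are in m, angles in degrees, forces in N, time in s.
With the tool pointing down it reaches from about 0.25 to 0.725 m from the base axis. Payload 9.7 kg.
Tool frame: the origin (TCP) lies at the very end of the fingers, on their centre line; the grasp point (between the pads) lies 19 mm behind it; z points along the fingers, y is the direction in which the jaws open and shut (so a half turn about z gives the same grasp; the last joint's range is limited). The gripper opens to 85 mm and grips with 20 to 120 N. Pads are 22 mm wide; open, the fingers measure 114 mm over their backs; the gripper's body (76 mm by 85 mm) begins 54 mm behind the grasp point. The pads swing forward as they close: fully open they stand 13 mm farther back than shut.
Start: joints at [63.197, 4.979, 10.078, 95.1, 0, 90], TCP at [0.248, 0.491, 0.21] pointing down, gripper open.
Joint ranges: [-179.16, 179.16], [-48.56, 103.87], [-65.8, 70.77], [-126.05, 130.52], [-82.76, 87.17], [-180, 180]. Speed limits (degrees/s): [127.2, 127.2, 147.25, 180, 180, 180].

## Interface

Orientations are given as [roll, pitch, yaw] about the fixed x, y, z axes, in that order (R = Rz(yaw) Ry(pitch) Rx(roll)).
In Python, from workcell import bot gives the robot as it stands.
- The arm moves only by the shell command python3 -m pendant 'ROWS' [FORCE]. ROWS is JSON, a list that holds one entry, the list of rows, each a list of 7 numbers: the shift along the tool's x, y, z in cm, then the turn, a rotation vector about the tool's x, y, z in rad, then the opening in per cent of the stroke, from 0 (shut) to 100 (fully open). In form: [[[dx, dy, dz, ax, ay, az, gripper], ...]]. A call has 1 to 5 rows; each row shifts and turns the pose as measured when the row begins, along the tool's axes as they then stand; what a row does not reach is not made up. A row lasts 1/12 s, in which the tool goes at most 41.7 mm and 7.16 degrees, less where a joint would pass 70% of its speed; a pose out of reach is approached as far as the arm can. A call with a gripper value outside its range is refused whole. The fingers move at their own pace and stop on an object; FORCE is the grip in N (left out, the last holds). Time passes only in rows, so rows that do not move let the fingers close. It gives the time, the measured TCP pose, the force and the opening at its end, in the units of the state.
- bot.get_obs(): the state, without advancing time (a new reading comes with each control period).
- bot.camera(name): name is "scene" or "top" or "wrist"; returns the picture (420x560x3 uint8, red, green, blue); there is no depth.
- bot.get_calibration(name): a dict with "intrinsics" (3x3 intrinsics, pixels), "D" ([k1, k2, p1, p2, k3] as OpenCV has them; the pictures are not rectified), "pose" (4x4, takes a point from camera to world coordinates); the wrist camera has in their place "T_tool_cam" (4x4, takes a point from camera to tool coordinates, whose origin is the TCP and whose axes are the flange's). Camera axes: x right, y down, z forward; pixel columns grow to the right and rows downward; lengths in m; the calibration is good to about 2 mm. A picture is of the moment at which its call begins: read the wrist's pose just before it. get_calibration takes no time and is no camera call.
- bot.job_done(): hands the job in, once; it reports no verdict.
Trained networks look in the newest picture that a camera, given by its name, has taken for a name from the list of things; names that differ only in an ending like _2 or _b are one class to them, and where a whole thing is asked for, a point or a joint stands for the part that bears it (a point fixed in the world has none). Each returns a list of dicts, best first, with "confidence" (0 to 1); they miss things now and then, are a little off and sometimes report something else, mostly with a low value. They report only what shows in the picture. A call takes as long as a camera call. They do not tell look-alikes from the thing itself.
- bot.masks_of(camera, thing): "pixels" (420x560 bool, what is visible of it) and "extent" ([left, top, right, bottom] in pixels, round what is visible of it).
- bot.mark_of(camera, thing): "uv" ([column, row] in pixels: a listed point, or the origin of a listed thing).
The state is a dict: "time": time; "q": joint angles; "qd": joint speeds; "joint_efforts": joint torques, N m; "ee_pos": TCP position; "tcp_rot": TCP orientation; "wrist_force": force on the tool from outside, world axes, zero at the start; "torque": the same for the moment, N m; "opening": finger opening in m.
Only numpy, scipy, OpenCV 4.12 (cv2) and the standard library are available. Lean on these libraries where they do the work, as an engineer would, in place of code of your own. Each camera call takes 0.05 s, during which the arm holds its last target. There are 200 camera calls.

## Working session

There is one attempt and no reset: what is moved stays moved. The work goes in short steps, Python scripts to look and compute and a shell command to move; the robot and the scene stay as the last step left them, time stands still between calls to the robot, and variables do not carry over. Pictures are saved under pics/ and viewed, about 8 in all and at most 12, crops included, and the job is handed in when it is done.

```bash
ls; mkdir -p pics; python3 - <<'E'
from workcell import bot
import cv2,numpy as np
o=bot.get_obs();print(o)
for n in("scene","top"):
    im=bot.camera(n);cv2.imwrite(f"pics/{n}0.png",im[:,:,::-1])
    c=bot.get_calibration(n);print(n,np.round(c["intrinsics"],1).tolist(),c["D"],np.round(c["pose"],3).tolist())
print(bot.get_calibration("wrist"))
for t in("housing","panel","button_near_pivot","button_far_pivot","mat","tray_blue","tray_orange","screwdriver","o_ring","retainer","solvent","jar","thumb_nut"):
    for n in("top","scene"): print(t,n,[(np.round(d["uv"],1).tolist(),round(d["confidence"],2)) for d in bot.mark_of(n,t)])
E
```

```text
pics
{'time': 0.0, 'q': array([ 6.31962078e+01,  5.01197258e+00,  1.00340834e+01,  9.51006697e+01,
       -1.29701070e-03,  8.99985089e+01]), 'qd': array([ 0.02792026,  0.02394377, -0.07765236, -0.06726162,  0.02647267,
        0.0537301 ]), 'joint_efforts': array([-1.12496982e-03, -5.20382595e+01,  4.64809692e+01,  1.61105470e-02,
       -7.74341129e-05,  8.77762972e-06]), 'ee_pos': array([0.24790072, 0.49066396, 0.20977141]), 'tcp_rot': array([-1.79921441e+02,  1.29496500e-03,  1.53197701e+02]), 'wrist_force': array([-0.60579546,  0.26541066,  0.58802344]), 'torque': array([ 0.03471066,  0.00376219, -0.04317251]), 'opening': 0.08550575248246724}
scene [[422.6, 0.0, 284.8], [0.0, 422.6, 216.4], [0.0, 0.0, 1.0]] [-0.07983709  0.          0.          0.          0.        ] [[0.886, 0.303, -0.351, 0.822], [0.464, -0.589, 0.661, -0.66], [-0.006, -0.749, -0.663, 0.757], [0.0, 0.0, 0.0, 1.0]]
top [[476.7, 0.0, 271.2], [0.0, 476.7, 211.5], [0.0, 0.0, 1.0]] [-0.05815424  0.          0.          0.          0.        ] [[-0.021, -0.997, 0.068, 0.403], [-1.0, 0.021, -0.001, -0.003], [-0.0, -
[... 1114 characters left out ...]
, 0.63)]
tray_blue top [([150.6, 246.3], 0.6)]
tray_blue scene [([313.0, 178.5], 0.59)]
tray_orange top [([137.4, 166.8], 0.57)]
tray_orange scene [([372.9, 188.0], 0.57)]
screwdriver top [([140.6, 167.4], 0.74), ([270.6, 256.6], 0.73)]
screwdriver scene [([249.7, 231.6], 0.82)]
o_ring top [([209.4, 267.4], 0.54)]
o_ring scene [([273.4, 201.9], 0.5)]
retainer top [([325.1, 261.1], 0.47)]
retainer scene [([214.3, 266.3], 0.53)]
solvent top [([202.2, 96.6], 0.92)]
solvent scene [([420.3, 243.0], 0.96), ([332.1, 366.0], 0.65)]
jar top [([311.1, 96.6], 0.65)]
jar scene [([383.8, 323.8], 0.56)]
thumb_nut top [([370.0, 123.0], 0.64), ([299.7, 212.3], 0.24)]
thumb_nut scene [([329.6, 363.2], 0.48)]
```

View pics/top0.png

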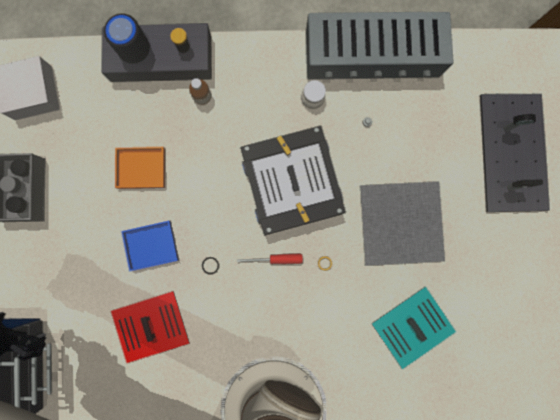

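View pics/scene0.png

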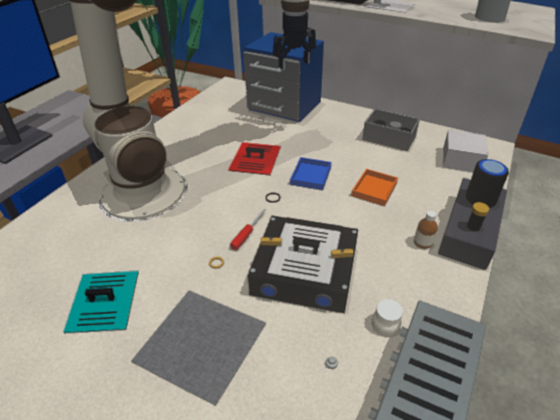

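The top view shows the housing at about (292,181), with its buttons at (284,145) far and (303,212) near. The mat is at (403,222), the blue tray at (151,246) and the orange tray at (140,168). The red and teal panels are look-alikes.

```bash
cat > h.py <<'E'
from workcell import bot
import cv2,numpy as np
from scipy.spatial.transform import Rotation as R
def pose(o=None):
    o=o or bot.get_obs();T=np.eye(4);T[:3,:3]=R.from_euler('xyz',o['tcp_rot'],degrees=True).as_matrix();T[:3,3]=o['ee_pos'];return T
def snap(n,f=None):
    T=pose();im=bot.camera(n)[:,:,::-1].copy();c=bot.get_calibration(n)
    P=T@c["T_tool_cam"] if n=="wrist" else c["pose"]
    if f: cv2.imwrite("pics/"+f,im)
    return im,(c["intrinsics"],np.array(c["D"]),P)
def w(uv,z,C):
    K,D,P=C;p=cv2.undistortPoints(np.float64(uv).reshape(-1,1,2),K,D)[:,0]
    d=np.c_[p,np.ones(len(p))]@P[:3,:3].T;o=P[:3,3]
    return (o+d*((z-o[2])/d[:,2])[:,None])[:,:2]
def rect(mask,z,C):
    "largest blob's min area rect in world at height z: centre, size, yaw of the first side"
    cs,_=cv2.findContours(mask.astype(np.uint8),cv2.RETR_EXTERNAL,cv2.CHAIN_APPROX_NONE)
    c=max(cs,key=cv2.contourArea);q=w(c[:,0,:],z,C)
    r=cv2.minAreaRect(np.float32(q*1000));return np.round(r[0],1),np.round(r[1],1),round(r[2],1)
def go(x,y,z,yaw,T=None):
    "needed shift (cm, tool axes) and tz turn (rad) to a tool-down pose; yaw = direction of tool x axis, taken modulo 180"
    T=pose() if T is None else T
    Rt=R.from_euler('z',yaw,degrees=True)*R.from_euler('x',180,degrees=True)
    best=None
    for k in(0,180):
        r=R.from_matrix(T[:3,:3]).inv()*R.from_euler('z',yaw+k,degrees=True)*R.from_euler('x',180,degrees=True)
        v=r.as_rotvec()
        if best is None or np.linalg.norm(v)<np.linalg.norm(best):best=v
    return np.round(T[:3,:3].T@(np.array([x,y,z])-T[:3,3])*100,2),np.round(best,3)
def hsv(im): return cv2.cvtColor(im,cv2.COLOR_BGR2HSV)
E
python3 - <<'E'
from h import *
im,C=snap("top");H=hsv(im)
def box(m,l,t,r,b):
    k=np.zeros(m.shape,bool);k[t:b,l:r]=1;return m&k
h,s,v=[H[...,i].astype(int) for i in range(3)]
print("blue",rect(box((h>100)&(h<130)&(s>120),110,210,190,280),.022,C))
print("orange",rect(box((h<20)&(s>150),105,140,175,195),.022,C))
print("mat",rect(box((v<130),350,170,460,280),.004,C))
print("housing",rect(box((v<80),230,120,355,245),.07,C))
m=box((s<40)&(v>140),245,130,340,232)
m=cv2.morphologyEx(m.astype(np.uint8),cv2.MORPH_OPEN,np.ones((3,3)))
print("panel",rect(m,.068,C))
br=(h>12)&(h<30)&(s>120)
print("far",rect(box(br,270,125,300,160),.0875,C));print("near",rect(box(br,290,195,320,228),.0875,C))
for p,z in(([292,181],.1),([284,145],.0875),([303,212],.0875),([314,94],.055),([200,90],.1),([270,259],.02),([325,263],.007),([210,265],.005)):print(p,w([p],z,C))
E
```

```text
blue (array([405. , 293.5]), array([ 97.6, 118.9]), 11.3)
orange (array([597.3, 317.4]), array([117. ,  98.1]), 89.9)
mat (array([ 447.6, -327.7]), array([198.4, 198.6]), 1.9)
housing (array([551.4, -54.8]), array([213.8, 201.2]), 14.0)
panel (array([553. , -55.5]), array([133.5, 162.1]), 14.0)
far (array([619.9, -42.2]), array([19.9, 12.5]), 25.7)
near (array([462.4, -80.5]), array([20.5, 12.3]), 25.2)
[292, 181] [[ 0.5447712  -0.05299553]]
[284, 145] [[ 0.63079491 -0.03707108]]
[303, 212] [[ 0.47436576 -0.07708754]]
[314, 94] [[ 0.76090648 -0.11327565]]
[200, 90] [[0.76181939 0.15494553]]
[270, 259] [[0.3665264  0.00099444]]
[325, 263] [[ 0.35349507 -0.13329689]]
[210, 265] [[0.35432723 0.14839554]]
```

```bash
cat > g.py <<'E'
import sys
from h import *
a=list(map(float,sys.argv[1:]));o=bot.get_obs()
print('t',round(o['time'],2),'pos',np.round(o['ee_pos'],4),'rot',np.round(o['tcp_rot'],2),'q',np.round(o['q'],1),'open',round(o['opening']*1000,1),'F',np.round(o['wrist_force'],1))
if a: print(*go(*a))
E
python3 g.py .545 -.055 .25 194
```

```text
t 1.45 pos [0.248  0.4909 0.2105] rot [180.   -0.  153.2] q [63.2  5.  10.1 95.1  0.  90. ] open 85.6 F [ 1.  -0.  -0.8]
[-51.12 -35.34  -3.95] [ 0.    -0.    -0.712]
```

```bash
P="python3 -m pendant"
$P '[[[-3.2,-2.2,-0.25,0,0,0,100],[-3.2,-2.2,-0.25,0,0,0,100],[-3.2,-2.2,-0.25,0,0,0,100],[-3.2,-2.2,-0.25,0,0,0,100],[-3.2,-2.2,-0.25,0,0,0,100]]]'
python3 -m pendant '[[[-3.2,-2.2,-0.25,0,0,0,100],[-3.2,-2.2,-0.25,0,0,0,100],[-3.2,-2.2,-0.25,0,0,0,100],[-3.2,-2.2,-0.25,0,0,0,100],[-3.2,-2.2,-0.25,0,0,0,100]]]'
python3 -m pendant '[[[0,0,0,0,0,-0.12,50],[0,0,0,0,0,-0.12,50],[0,0,0,0,0,-0.12,50],[0,0,0,0,0,-0.12,50],[0,0,0,0,0,-0.12,50]]]'
python3 g.py .545 -.055 .25 194
```

```text
time: 1.87
ee_pos: [0.3408, 0.3201, 0.2204]
tcp_rot: [-179.9, -0.1, 153.8]
wrist_force: [1.0, -0.3, 0.1]
opening: 0.0851
time: 2.28
ee_pos: [0.4382, 0.142, 0.2346]
tcp_rot: [180.0, 0.0, 153.9]
wrist_force: [0.5, 0.3, 1.1]
opening: 0.0851
time: 2.7
ee_pos: [0.4423, 0.1326, 0.2354]
tcp_rot: [-179.9, 0.2, -171.3]
wrist_force: [-0.4, -0.0, -0.3]
opening: 0.0427
t 2.7 pos [0.4423 0.1326 0.2354] rot [-1.7991e+02  1.5000e-01 -1.7126e+02] q [16.8 -6.6  1.5 97.9 -0.1  8. ] open 42.7 F [-0.4 -0.  -0.3]
[ -7.31 -20.1   -1.41] [-0.002  0.003 -0.092]
```

```bash

python3 -m pendant '[[[-1.3,-3.6,-0.25,0,0,0,50],[-1.3,-3.6,-0.25,0,0,0,50],[-1.3,-3.6,-0.25,0,0,0,50],[-1.3,-3.6,-0.25,0,0,0,50],[-1.3,-3.6,-0.25,0,0,-0.08,50]]]' >/dev/null
python3 -m pendant '[[[0,0,0,0,0,0,50],[0,0,0,0,0,0,50]]]'
python3 - <<'E'
from h import *
im,C=snap("wrist","w1.png");H=hsv(im)
h,s,v=[H[...,i].astype(int) for i in range(3)]
for t in("button_near_pivot","button_far_pivot","panel","housing"):
    z={"b":.0875,"p":.061,"h":0}[t[0]]
    for d in bot.mark_of("wrist",t): print(t,np.round(d["uv"]),round(d["confidence"],2),w([d["uv"]],z,C).round(4))
br=((h>12)&(h<30)&(s>120)).astype(np.uint8)
n,l,st,_=cv2.connectedComponentsWithStats(br)
for i in range(1,n):
    if st[i,4]>150: print(st[i],rect(l==i,.0875,C))
E
```

```text
time: 3.28
ee_pos: [0.5389, -0.0413, 0.2486]
tcp_rot: [-179.9, 0.2, -165.6]
wrist_force: [-0.2, -0.2, -0.3]
opening: 0.0427
button_near_pivot [265. 105.] 0.94 [[ 0.4755 -0.0704]]
button_far_pivot [262. 262.] 0.66 [[ 0.6317 -0.0353]]
panel [263. 179.] 0.59 [[ 0.5504 -0.0549]]
[249  75  23  55 708] (array([474.4, -74.2]), array([47.6, 14.7]), 26.6)
[249 239  25  43 532] (array([629.2, -35. ]), array([49.8, 16.9]), 31.9)
[392 373  13  26 187] (array([749.7, 161.3]), array([39.4, 13.3]), 26.4)
```

View pics/w1.png

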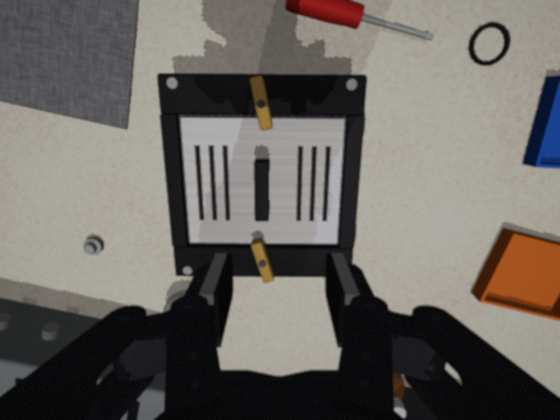

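The wrist view shows the grey panel with its handle at (262,190). The buttons run (257,77)–(265,129) near and (255,240)–(268,281) far, both turned about 11° off the housing's x. I'll start with the near one.

```bash
python3 g.py .4743 -.0743 .12 205.5
```

```text
t 3.53 pos [ 0.5381 -0.0388  0.2492] rot [-179.91    0.29 -165.36] q [ -4.1   4.3  13.7  99.1   0.  -18.8] open 42.6 F [ 0.3 -0.5  0.2]
[ 7.13 -1.81 12.88] [-0.002  0.005 -0.19 ]
```

```bash

python3 -m pendant '[[[1.8,-0.45,3.2,0,0,0,45],[1.8,-0.45,3.2,0,0,0,45],[1.8,-0.45,3.2,0,0,0,45],[1.8,-0.45,3.2,0,0,-0.095,45],[0,0,0,0,0,-0.095,45]]]' >/dev/null
python3 -m pendant '[[[0,0,0,0,0,0,45]]]'
python3 g.py .4743 -.0743 .0765 205.5
```

```text
time: 4.03
ee_pos: [0.4694, -0.0687, 0.1153]
tcp_rot: [-179.8, 0.5, -153.5]
wrist_force: [0.7, 0.5, 0.8]
opening: 0.0381
t 4.03 pos [ 0.4694 -0.0687  0.1153] rot [-179.8     0.47 -153.54] q [ -8.4  -6.8 -12.   84.2   0.1 -34.9] open 38.1 F [0.7 0.5 0.8]
[-0.15 -0.7   3.88] [-0.003  0.008  0.017]
```

```bash

python3 -m pendant '[[[-0.1,-0.5,1.5,0,0.006,0.02,45],[0,-0.2,1.5,0,0,0,45],[0,0,0,0,0,0,45]]]'
python3 g.py .4743 -.0743 .0765 205.5
```

```text
time: 4.28
ee_pos: [0.4741, -0.0723, 0.0868]
tcp_rot: [-179.7, 0.3, -155.0]
wrist_force: [-0.4, -0.1, 0.3]
opening: 0.0383
t 4.28 pos [ 0.4741 -0.0723  0.0868] rot [-179.7     0.31 -155.01] q [ -8.6  -5.8 -14.3  81.1  -0.1 -33.6] open 38.3 F [-0.4 -0.1  0.3]
[ 0.07 -0.18  1.03] [-0.005  0.005 -0.009]
```

```bash

python3 -m pendant '[[[0.05,-0.18,1.0,0,0,0,45],[0,0,0,0,0,0,0],[0,0,0,0,0,0,0],[0,0,0,0,0,0,0],[0,0,0,0,0,0,0]]]' 30
python3 -m pendant '[[[0,0,0,0,0,0,0],[0,0,0,0,0,-0.12,0],[0,0,0,0,0,-0.12,0]]]'
python3 g.py .4743 -.0743 .0765 284
```

```text
time: 4.7
ee_pos: [0.4772, -0.0726, 0.0807]
tcp_rot: [-179.5, 0.6, -155.2]
wrist_force: [-0.6, 0.6, -0.1]
opening: 0.0001
time: 4.95
ee_pos: [0.478, -0.0726, 0.0823]
tcp_rot: [-179.3, 0.6, -141.2]
wrist_force: [0.1, -0.4, -0.4]
opening: 0.0
t 4.95 pos [ 0.478  -0.0726  0.0823] rot [-179.3     0.56 -141.24] q [ -8.6  -5.7 -14.7  80.1  -0.1 -47.4] open 0.0 F [ 0.1 -0.4 -0.4]
[0.4  0.11 0.58] [-0.016  0.002 -1.139]
```

```bash
python3 - <<'E'
from h import *
a,C=snap("wrist");b,Cs=snap("scene")
H=hsv(b);cv2.imwrite("pics/w2.png",np.hstack([cv2.resize(a,(400,300)),cv2.resize(b[190:310,220:380],(400,300),interpolation=cv2.INTER_CUBIC)]))
E
```

```text
(no output)
```

View pics/w2.png

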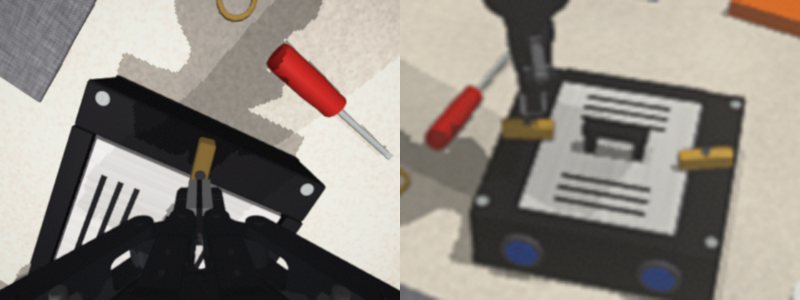

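The fingers shut on nothing, apparently just over the button's top. I'll reopen, realign, go lower and try again.

```bash

python3 -m pendant '[[[0.4,0.1,-0.8,0,0,0.12,0],[0,0,0,0,0,0.12,45],[0,0,0,0,0,0,45],[0,0,0,0,0,0,45]]]' 30
python3 g.py .4743 -.0743 .0765 205.5
```

```text
time: 5.38
ee_pos: [0.4742, -0.0745, 0.0912]
tcp_rot: [-179.4, 0.8, -156.4]
wrist_force: [-0.0, -0.5, -0.7]
opening: 0.0355
t 5.38 pos [ 0.4742 -0.0745  0.0912] rot [-179.45    0.76 -156.45] q [ -8.9  -6.3 -14.3  81.1  -0.1 -32.4] open 35.5 F [-0.  -0.5 -0.7]
[0.01 0.03 1.47] [-0.01   0.013 -0.034]
```

```bash

python3 -m pendant '[[[0,0,0.9,0,0.01,-0.03,45],[0,0,0.8,0,0,0,45],[0,0,0.2,0,0,0,45]]]' 30
python3 g.py .4743 -.0743 .0755 205.5
```

```text
time: 5.63
ee_pos: [0.4751, -0.0747, 0.0721]
tcp_rot: [-179.4, 0.2, -154.5]
wrist_force: [-0.2, -0.4, -0.2]
opening: 0.0382
t 5.63 pos [ 0.4751 -0.0747  0.0721] rot [-179.38    0.25 -154.5 ] q [ -8.7  -5.5 -15.7  79.3  -0.4 -34.2] open 38.2 F [-0.2 -0.4 -0.2]
[ 0.06  0.06 -0.34] [-0.011  0.004 -0.   ]
```

```bash

python3 -m pendant '[[[0,0,-0.25,0,0,0,30],[0,0,0,0,0,0,0],[0,0,0,0,0,0,0],[0,0,0,0,0,0,0]]]' 30
python3 g.py .4743 -.0743 .0755 205.5
```

```text
time: 5.97
ee_pos: [0.4745, -0.0745, 0.0742]
tcp_rot: [-179.4, 0.2, -154.5]
wrist_force: [0.1, 0.8, -1.0]
opening: 0.0
t 5.97 pos [ 0.4745 -0.0745  0.0742] rot [-179.44    0.2  -154.49] q [ -8.7  -5.6 -15.5  79.6  -0.4 -34.2] open 0.0 F [ 0.1  0.8 -1. ]
[ 0.01  0.03 -0.13] [-0.01   0.003  0.   ]
```

```bash
python3 - <<'E'
from h import *
a,C=snap("wrist");b,Cs=snap("scene")
K,D,P=Cs;T=np.linalg.inv(P);rv=cv2.Rodrigues(T[:3,:3])[0]
f=lambda p:cv2.projectPoints(np.float64([p]),rv,T[:3,3],K,D)[0].ravel().round(1)
e=bot.get_obs()['ee_pos'];print("tcp px",f(e),"pivot",f([.4743,-.0743,.0875]))
b=b[170:275,220:360]
cv2.imwrite("pics/w3.png",np.hstack([cv2.resize(a[120:330,160:400],(343,300)),cv2.resize(b,(400,300),interpolation=cv2.INTER_CUBIC)]))
E
```

```text
tcp px [271.  243.2] pivot [270.8 238.9]
```

View pics/w3.png

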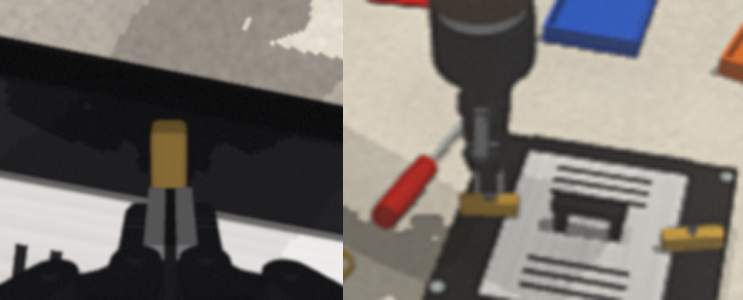

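```bash
python3 - <<'E'
from h import *
o=bot.get_obs();T=pose(o);c=bot.get_calibration("wrist");P=np.linalg.inv(T@c["T_tool_cam"])
rv=cv2.Rodrigues(P[:3,:3])[0]
def f(p):
    u=cv2.projectPoints(np.float64([p]),rv,P[:3,3],c["intrinsics"],c["D"])[0].ravel();return ((u-[160,120])*[343/240,300/210]).round()
for d in(0,.006,.013,.019):
    for x in(-.011,0,.011): print("tip back",d,x,f(T[:3,3]-T[:3,2]*d+T[:3,0]*x))
u=np.array([np.cos(np.radians(25.5)),np.sin(np.radians(25.5)),0]);v=np.array([-u[1],u[0],0])
for z in(.0875,.0715):
    for a in(-.024,0,.024):print("bar",z,a,f(np.array([.4743,-.0743,z])+a*u+.006*v),f(np.array([.4743,-.0743,z])+a*u-.006*v))
E
```

```text
tip back 0 -0.011 [169. 208.]
tip back 0 0 [169. 181.]
tip back 0 0.011 [169. 153.]
tip back 0.006 -0.011 [169. 216.]
tip back 0.006 0 [169. 188.]
tip back 0.006 0.011 [169. 159.]
tip back 0.013 -0.011 [169. 225.]
tip back 0.013 0 [169. 197.]
tip back 0.013 0.011 [169. 167.]
tip back 0.019 -0.011 [169. 234.]
tip back 0.019 0 [169. 205.]
tip back 0.019 0.011 [168. 174.]
bar 0.0875 -0.024 [188. 130.] [151. 130.]
bar 0.0875 0 [187. 197.] [152. 197.]
bar 0.0875 0.024 [186. 258.] [152. 258.]
bar 0.0715 -0.024 [186. 116.] [153. 116.]
bar 0.0715 0 [186. 178.] [153. 177.]
bar 0.0715 0.024 [185. 235.] [154. 234.]
```

```bash

for i in 1; do python3 -m pendant '[[[0,0,0.2,0,0,0,0],[0,0,0.1,0,0,0,0]]]'; done
python3 -m pendant '[[[0,0,0.2,0,0,0,0],[0,0,0.1,0,0,0,0]]]'
python3 -m pendant '[[[0,0,0.2,0,0,0,0],[0,0,0.1,0,0,0,0]]]'
```

```text
time: 6.23
ee_pos: [0.4749, -0.0746, 0.0716]
tcp_rot: [-179.4, 0.2, -154.5]
wrist_force: [0.3, 0.6, -0.7]
opening: 0.0
time: 6.4
ee_pos: [0.4749, -0.0746, 0.0683]
tcp_rot: [-179.4, 0.3, -154.5]
wrist_force: [-0.4, -0.1, -0.2]
opening: -0.0
time: 6.57
ee_pos: [0.4752, -0.0747, 0.0666]
tcp_rot: [-179.4, 0.3, -154.5]
wrist_force: [-7.1, 1.1, 17.5]
opening: -0.0001
```

The shut fingertips first touch the button's top (z 0.0875) with the TCP reading about 0.067. So the real tips are about 20 mm short of the reported TCP, which agrees with the wrist view. I'll use that offset from here on.

```bash

python3 -m pendant '[[[0,0,-1.2,0,0,0,0],[0,0,-0.5,0,0,0,40],[0,0,0,0,0,0,40],[0,0,0,0,0,0,40]]]' 30
python3 g.py .4743 -.0743 .0555 205.5
```

```text
time: 6.9
ee_pos: [0.4753, -0.0746, 0.0852]
tcp_rot: [-179.3, 0.4, -154.5]
wrist_force: [0.1, -0.6, 0.3]
opening: 0.0342
t 6.9 pos [ 0.4753 -0.0746  0.0852] rot [-179.32    0.37 -154.5 ] q [ -8.7  -5.8 -14.5  80.6  -0.4 -34.2] open 34.2 F [ 0.1 -0.6  0.3]
[0.09 0.1  2.97] [-0.012  0.006  0.   ]
```

```bash

python3 -m pendant '[[[0.09,0.07,1.3,-0.01,0.005,0,40],[0,0,1.1,0,0,0,40],[0,0,0.4,0,0,0,40]]]' 30
python3 -m pendant '[[[0,0,0.1,0,0,0,40],[0,0,0,0,0,0,0],[0,0,0,0,0,0,0],[0,0,0,0,0,0,0],[0,0,0,0,0,0,0]]]' 30
python3 g.py .4743 -.0743 .0555 205.5
```

```text
time: 7.15
ee_pos: [0.4748, -0.0745, 0.0552]
tcp_rot: [-179.9, 0.1, -154.5]
wrist_force: [0.0, -0.3, -0.4]
opening: 0.0342
time: 7.57
ee_pos: [0.4735, -0.0754, 0.0508]
tcp_rot: [-179.9, -0.1, -154.5]
wrist_force: [-0.2, 0.6, -1.7]
opening: 0.011
t 7.57 pos [ 0.4735 -0.0754  0.0508] rot [-1.7992e+02 -1.3000e-01 -1.5454e+02] q [ -9.   -4.7 -17.3  77.5  -0.1 -34.4] open 11.0 F [-0.2  0.6 -1.7]
[-0.12  0.06 -0.47] [-0.001 -0.002 -0.001]
```

```bash

python3 -m pendant '[[[0,0,-0.1,0,0,-0.116,0],[0,0,0,0,0,-0.116,0],[0,0,0,0,0,-0.116,0],[0,0,0,0,0,-0.116,0]]]' 40
python3 -m pendant '[[[0,0,0,0,0,-0.116,0],[0,0,0,0,0,-0.116,0],[0,0,0,0,0,-0.116,0],[0,0,0,0,0,-0.116,0]]]'
python3 -m pendant '[[[0,0,0,0,0,-0.116,0],[0,0,0,0,0,-0.116,0],[0,0,0,0,0,-0.116,0],[0,0,0,0,0,-0.116,0],[0,0,0,0,0,0,0]]]'
python3 g.py .4743 -.0743 .0555 284
```

```text
time: 7.9
ee_pos: [0.4735, -0.0755, 0.0508]
tcp_rot: [180.0, -0.2, -127.1]
wrist_force: [-0.1, -1.0, -1.9]
opening: 0.011
time: 8.23
ee_pos: [0.4736, -0.0756, 0.0508]
tcp_rot: [179.9, -0.1, -99.2]
wrist_force: [1.0, -0.7, -2.5]
opening: 0.0109
time: 8.65
ee_pos: [0.4737, -0.0756, 0.0508]
tcp_rot: [179.9, -0.1, -70.9]
wrist_force: [0.3, -1.2, -2.4]
opening: 0.0108
t 8.65 pos [ 0.4737 -0.0756  0.0508] rot [ 1.7986e+02 -1.1000e-01 -7.0920e+01] q [  -9.    -4.6  -17.2   77.5   -0.2 -118. ] open 10.8 F [ 0.3 -1.2 -2.4]
[-0.1  -0.09 -0.47] [ 0.002 -0.002  0.089]
```

```bash

python3 -m pendant '[[[0,0,0,0,0,0.085,0],[0,0,0,0,0,0,40],[0,0,0,0,0,0,40],[0,0,0,0,0,0,40],[0,0,-2,0,0,0,40]]]' 40
python3 -m pendant '[[[0,0,-3.5,0,0,0.12,40],[0,0,-1,0,0,0.12,40],[0,0,0,0,0,0.12,40],[0,0,0,0,0,0.12,40],[0,0,0,0,0,0.12,40]]]' 
python3 -m pendant '[[[0,0,0,0,0,0.12,40],[0,0,0,0,0,0.12,40],[0,0,0,0,0,0.12,40],[0,0,0,0,0,0.12,40],[0,0,0,0,0,0.12,40]]]' 
python3 g.py .630 -.0352 .085 205.5
```

```text
time: 9.07
ee_pos: [0.4721, -0.0749, 0.0683]
tcp_rot: [179.6, 0.0, -76.4]
wrist_force: [-0.0, 0.4, -0.6]
opening: 0.0341
time: 9.48
ee_pos: [0.4738, -0.0746, 0.12]
tcp_rot: [180.0, -0.1, -111.8]
wrist_force: [0.3, 0.2, -0.9]
opening: 0.0341
time: 9.9
ee_pos: [0.4744, -0.0743, 0.1217]
tcp_rot: [-179.9, 0.1, -147.6]
wrist_force: [1.2, -0.2, 0.0]
opening: 0.0341
t 9.9 pos [ 0.4744 -0.0743  0.1217] rot [-1.7991e+02  7.0000e-02 -1.4762e+02] q [ -8.9  -5.6 -10.2  85.2  -0.  -41.3] open 34.1 F [ 1.2 -0.2  0. ]
[-15.23  -5.03   3.7 ] [-0.002  0.001  0.12 ]
```

```bash

python3 -m pendant '[[[-3.8,-1.25,0,0,0,0,40],[-3.8,-1.25,0,0,0,0,40],[-3.8,-1.25,0,0,0,0,40],[-3.8,-1.25,0,0,0,0,40],[0,0,0,0,0,0.12,40]]]' 40
python3 -m pendant '[[[0,0,0,0,0,0,40]]]'
python3 - <<'E'
from h import *
im,C=snap("wrist");H=hsv(im)
h,s,v=[H[...,i].astype(int) for i in range(3)]
br=((h>12)&(h<30)&(s>120)).astype(np.uint8)
n,l,st,_=cv2.connectedComponentsWithStats(br)
for i in range(1,n):
    if st[i,4]>150: print(st[i],rect(l==i,.0875,C))
E
python3 g.py .630 -.0352 .085 205.5
```

```text
time: 10.32
ee_pos: [0.6338, -0.0345, 0.1203]
tcp_rot: [-180.0, 0.0, -155.0]
wrist_force: [0.5, -0.4, -1.8]
opening: 0.0345
time: 10.4
ee_pos: [0.635, -0.0339, 0.1189]
tcp_rot: [180.0, -0.0, -155.3]
wrist_force: [-0.9, -0.3, 1.2]
opening: 0.034
[ 265  179   27   77 1392] (array([630.8, -35.7]), array([48.7, 13.1]), 30.4)
t 10.45 pos [ 0.6346 -0.0339  0.1183] rot [ 1.7996e+02 -6.0000e-02 -1.5486e+02] q [ -3.1  16.   12.6  86.6   0.  -28.2] open 34.0 F [-1.4  1.   0. ]
[0.47 0.08 3.33] [ 0.001 -0.001 -0.006]
```

```bash

python3 -m pendant '[[[0.45,0.1,1.5,0,0,-0.03,40],[0,0,1.2,0,0,0,40],[0,0,0,0,0,0,40]]]' 40
python3 g.py .6305 -.0355 .053 207
```

```text
time: 10.7
ee_pos: [0.6289, -0.0353, 0.0916]
tcp_rot: [180.0, 0.0, -152.5]
wrist_force: [-0.4, 0.5, 0.3]
opening: 0.0339
t 10.7 pos [ 0.6289 -0.0353  0.0916] rot [ 1.8000e+02  2.0000e-02 -1.5254e+02] q [ -3.2  15.2   8.6  83.4   0.  -30.7] open 33.9 F [-0.4  0.5  0.3]
[-0.13 -0.1   3.86] [0.    0.    0.008]
```

```bash

python3 -m pendant '[[[-0.1,-0.1,1.5,0,0,0,40],[0,0,1.4,0,0,0,40],[0,0,0.6,0,0,0,40],[0,0,0,0,0,0,40]]]' 30
python3 -m pendant '[[[0,0,0,0,0,0,0],[0,0,0,0,0,0,0],[0,0,0,0,0,0,0],[0,0,0,0,0,0,0]]]' 30
python3 g.py .6305 -.0355 .053 207
```

```text
time: 11.03
ee_pos: [0.6286, -0.0367, 0.0596]
tcp_rot: [-179.9, 0.2, -152.3]
wrist_force: [-0.9, 0.5, 0.1]
opening: 0.0346
time: 11.37
ee_pos: [0.6285, -0.0374, 0.0615]
tcp_rot: [-179.8, 0.3, -152.3]
wrist_force: [1.5, -0.5, -6.9]
opening: 0.011
t 11.37 pos [ 0.6285 -0.0374  0.0615] rot [-179.79    0.31 -152.33] q [ -3.4  15.1   5.2  79.7  -0.  -31.1] open 11.0 F [ 1.5 -0.5 -6.9]
[-0.27  0.08  0.85] [-0.004  0.005  0.012]
```

```bash

python3 -m pendant '[[[0,0,0.2,0,0,-0.12,0],[0,0,0,0,0,-0.12,0],[0,0,0,0,0,-0.12,0],[0,0,0,0,0,-0.12,0]]]' 40
python3 -m pendant '[[[0,0,0,0,0,-0.12,0],[0,0,0,0,0,-0.12,0],[0,0,0,0,0,-0.12,0],[0,0,0,0,0,-0.12,0]]]'
python3 -m pendant '[[[0,0,0,0,0,-0.12,0],[0,0,0,0,0,-0.12,0],[0,0,0,0,0,-0.12,0],[0,0,0,0,0,0,0]]]'
python3 g.py .6305 -.0355 .053 284
```

```text
time: 11.7
ee_pos: [0.6294, -0.0385, 0.0616]
tcp_rot: [-179.5, 0.2, -124.0]
wrist_force: [3.0, -2.5, -5.8]
opening: 0.0103
time: 12.03
ee_pos: [0.6308, -0.039, 0.0616]
tcp_rot: [-179.4, -0.1, -95.4]
wrist_force: [3.1, -0.1, -5.6]
opening: 0.0101
time: 12.37
ee_pos: [0.632, -0.039, 0.0615]
tcp_rot: [-179.4, -0.4, -73.5]
wrist_force: [0.6, -1.2, -5.5]
opening: 0.0104
t 12.37 pos [ 0.632  -0.039   0.0615] rot [-179.4    -0.36  -73.54] q [-3.500e+00  1.530e+01  5.300e+00  7.940e+01 -1.000e-01 -1.099e+02] open 10.4 F [ 0.6 -1.2 -5.5]
[-0.38  0.05  0.85] [-0.011 -0.006  0.043]
```

```bash

python3 -m pendant '[[[0,0,0,0,0,0,40],[0,0,0,0,0,0,40],[0,0,0,0,0,0,40],[0,0,-2,0,0,0,40],[0,0,-3.5,0,0,0.12,40]]]' 40
python3 -m pendant '[[[0,0,-3.5,0,0,0.12,60],[0,0,-3.5,0,0,0.12,60],[0,0,0,0,0,0.12,60],[0,0,0,0,0,0.12,60],[0,0,0,0,0,0.12,60]]]' 
python3 -m pendant '[[[0,0,0,0,0,0.12,60],[0,0,0,0,0,0.12,60],[0,0,0,0,0,0.12,60],[0,0,0,0,0,0.12,60],[0,0,0,0,0,0.12,60]]]' 
python3 -m pendant '[[[0,0,0,0,0,0.12,60],[0,0,0,0,0,0.12,60],[0,0,0,0,0,0,60]]]' 
python3 g.py .575 -.047 .25 194
```

```text
time: 12.78
ee_pos: [0.6286, -0.0383, 0.1128]
tcp_rot: [-179.8, -0.1, -81.2]
wrist_force: [0.3, -0.2, 0.2]
opening: 0.0342
time: 13.2
ee_pos: [0.63, -0.0379, 0.1977]
tcp_rot: [-179.1, 0.3, -117.1]
wrist_force: [0.3, 0.8, -0.2]
opening: 0.0512
time: 13.62
ee_pos: [0.6308, -0.0377, 0.2027]
tcp_rot: [-179.3, 1.1, -153.0]
wrist_force: [-0.5, -0.1, -0.0]
opening: 0.0512
time: 13.87
ee_pos: [0.6309, -0.0375, 0.2048]
tcp_rot: [-179.6, 1.4, -167.7]
wrist_force: [0.2, 0.1, -0.4]
opening: 0.0511
t 13.87 pos [ 0.6309 -0.0375  0.2048] rot [-179.55    1.43 -167.73] q [ -3.4  14.9  20.7  94.3  -0.  -15.7] open 51.1 F [ 0.2  0.1 -0.4]
[ 5.55  0.23 -4.66] [-0.008  0.025 -0.03 ]
```

```bash

python3 -m pendant '[[[2.7,0.1,-2.2,-0.008,0.025,-0.03,60],[2.7,0.1,-2.2,0,0,0,60],[0,0,0,0,0,0,60],[0,0,0,0,0,0,60]]]' >/dev/null
python3 - <<'E'
from h import *
im,C=snap("wrist","w4.png");H=hsv(im)
h,s,v=[H[...,i].astype(int) for i in range(3)]
br=((h>12)&(h<30)&(s>120)).astype(np.uint8)
n,l,st,_=cv2.connectedComponentsWithStats(br)
for i in range(1,n):
    if st[i,4]>150: print(st[i],rect(l==i,.0875,C))
im,C=snap("top");H=hsv(im);h,s,v=[H[...,i].astype(int) for i in range(3)]
E
python3 g.py .552 -.0548 .12 194
```

```text
[250  57  56  19 880] (array([476. , -73.7]), array([14.9, 49.2]), 14.6)
[252 222  49  19 732] (array([629.4, -35.8]), array([18.9, 49.5]), 16.9)
t 14.3 pos [ 0.5756 -0.0476  0.2495] rot [ 1.7997e+02 -9.0000e-02 -1.6547e+02] q [ -4.7  10.1  20.2 100.1  -0.  -19.3] open 51.3 F [ 0.6 -0.8 -0.5]
[ 2.45 -0.11 12.96] [ 0.    -0.002  0.009]
```

View pics/w4.png

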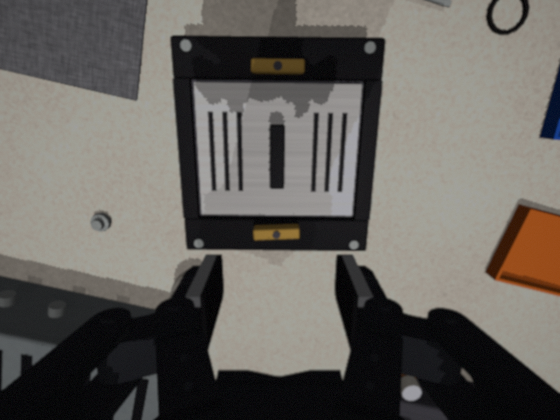

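Both buttons are now square across, at (277,66) and (276,234). The handle centre is at (277,157).

```bash
python3 -c "
from h import *
c=bot.get_calibration('wrist');C=(c['intrinsics'],c['D'],pose()@c['T_tool_cam'])
print(w([[277,125],[277,188],[277,157]],.1,C))"
python3 -m pendant '[[[0.75,0,3.5,0,0,0.005,50],[0.75,0,3.5,0,0,0,50],[0.75,0,3.5,0,0,0,50],[0,0,1.5,0,0,0,50],[0,0,0,0,0,0,50]]]'
python3 g.py .552 -.0548 .06 194
```

```text
[[ 0.52531808 -0.06135601]
 [ 0.58190814 -0.04678246]
 [ 0.55328382 -0.05415409]]
time: 14.72
ee_pos: [0.5556, -0.0525, 0.1226]
tcp_rot: [180.0, 0.1, -165.5]
wrist_force: [0.4, -0.6, -0.6]
opening: 0.0426
t 14.72 pos [ 0.5556 -0.0525  0.1226] rot [ 1.8000e+02  5.0000e-02 -1.6545e+02] q [ -5.4   5.1   0.5  85.3   0.  -20. ] open 42.6 F [ 0.4 -0.6 -0.6]
[ 0.41 -0.13  6.26] [0.    0.001 0.01 ]
```

```bash

python3 -m pendant '[[[0.25,-0.15,2,0,0,0.01,40],[0,0,2.2,0,0,0,40],[0,0,1.2,0,0,0,40],[0,0,0.3,0,0,0,40],[0,0,0,0,0,0,40]]]'
python3 g.py .553 -.0541 .06 194
```

```text
time: 15.13
ee_pos: [0.555, -0.0539, 0.0638]
tcp_rot: [180.0, -0.0, -165.8]
wrist_force: [-0.3, 0.3, 0.1]
opening: 0.034
t 15.13 pos [ 0.555  -0.0539  0.0638] rot [ 1.7996e+02 -2.0000e-02 -1.6585e+02] q [ -5.6   5.7  -5.4  79.    0.  -19.7] open 34.0 F [-0.3  0.3  0.1]
[0.2  0.03 0.38] [ 0.001 -0.     0.003]
```

```bash

python3 -m pendant '[[[0.1,0,0.2,0,0,0,40],[0,0,0,0,0,0,0],[0,0,0,0,0,0,0],[0,0,0,0,0,0,0],[0,0,0,0,0,0,0]]]' 60
python3 -m pendant '[[[0,0,0,0,0,0,0],[0,0,-1,0,0,0,0],[0,0,-1.5,0,0,0,0],[0,0,-2.5,0,0,0,0],[0,0,-2.5,0,0,0,0]]]'
python3 g.py .4476 -.3277 .16 181.9
```

```text
time: 15.55
ee_pos: [0.5562, -0.0541, 0.0657]
tcp_rot: [-180.0, 0.2, -165.8]
wrist_force: [0.5, 0.4, -3.5]
opening: 0.0122
time: 15.97
ee_pos: [0.5526, -0.0538, 0.139]
tcp_rot: [179.8, -0.3, -165.8]
wrist_force: [-0.4, -0.1, -2.7]
opening: 0.012
t 15.97 pos [ 0.5526 -0.0538  0.139 ] rot [ 179.85   -0.34 -165.8 ] q [ -5.6   5.2   2.4  87.6   0.  -19.8] open 12.0 F [-0.4 -0.1 -2.7]
[ 16.91 -23.97  -2.07] [ 0.002 -0.006  0.215]
```

```bash

python3 -m pendant '[[[1.5,-2.1,-0.5,0,0,0,0],[2.1,-3,-0.3,0,0,0,0],[2.1,-3,0,0,0,0,0],[2.1,-3,0,0,0,0,0],[2.1,-3,0,0,0,0,0]]]' >/dev/null
python3 -m pendant '[[[2.1,-3,0,0,0,0,0],[2.1,-3,0,0,0,0,0],[1.3,-1.7,0,0,0,0.105,0],[0,0,0,0,0,0.11,0],[0,0,0,0,0,0,0]]]'
python3 g.py .4476 -.3277 .05 181.9
```

```text
time: 16.8
ee_pos: [0.4554, -0.3141, 0.1625]
tcp_rot: [-179.8, 0.5, -178.3]
wrist_force: [0.1, 0.6, -2.1]
opening: 0.0121
t 16.8 pos [ 0.4554 -0.3141  0.1625] rot [-179.79    0.49 -178.3 ] q [-34.7   4.1   3.8  89.2   0.1 -36.4] open 12.1 F [ 0.1  0.6 -2.1]
[ 0.92 -1.3  11.25] [-0.004  0.008 -0.004]
```

```bash

python3 -m pendant '[[[0.9,-1.3,3,0,0.005,0,0],[0,0,3,0,0,0,0],[0,0,3,0,0,0,0],[0,0,2,0,0,0,0],[0,0,0,0,0,0,0]]]' >/dev/null
python3 -m pendant '[[[0,0,0,0,0,0,0]]]'
python3 - <<'E'
from h import *
for n in("top","wrist"):
    z=bot.get_obs()['ee_pos'][2]
    im,C=snap(n,f"p_{n}.png");H=hsv(im);h,s,v=[H[...,i].astype(int) for i in range(3)]
    r=[d for d in bot.masks_of(n,"panel") if d["confidence"]>.3]
    for d in r: print(n,"panel",round(d["confidence"],2),rect(d["pixels"],z+.0023,C),[round(float(x)) for x in d["extent"]])
    for d in bot.masks_of(n,"mat")[:1]: print(n,"mat",rect(d["pixels"],.004,C))
a=cv2.imread("pics/p_wrist.png");b=cv2.imread("pics/p_top.png")[150:290,320:500]
cv2.imwrite("pics/w5.png",np.hstack([cv2.resize(a,(400,300)),cv2.resize(b,(386,300),interpolation=cv2.INTER_CUBIC)]))
E
python3 g.py .4476 -.3277 .01 181.9
```

```text
time: 17.3
ee_pos: [0.4491, -0.3279, 0.0541]
tcp_rot: [-179.6, 0.5, -177.1]
wrist_force: [-0.1, 0.2, -1.7]
opening: 0.0122
top panel 0.8 (array([ 446.4, -322.3]), array([136. , 155.5]), 2.4) [373, 194, 434, 254]
top panel 0.74 (array([215.2, 285.4]), array([128.5, 158. ]), 15.4) [114, 291, 191, 360]
top mat (array([ 448.2, -325.7]), array([203.3, 198.9]), 0.7)
wrist panel 0.82 (array([ 447.6, -328.3]), array([134.9, 162.5]), 2.8) [103, 108, 457, 355]
wrist mat (array([ 366.3, -329.4]), array([ 35. , 198.6]), 1.9)
t 17.6 pos [ 0.4499 -0.329   0.0553] rot [-179.46    0.62 -177.28] q [-36.2   4.9  -7.1  77.1  -0.  -38.9] open 12.7 F [-0.5 -0.4 -3. ]
[0.28 0.19 4.53] [-0.009  0.011  0.014]
```

View pics/w5.png

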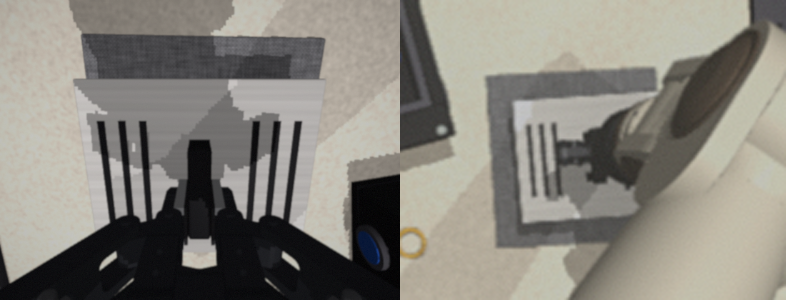

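The panel hangs over the mat, its centre within about 1 mm of the mat's centre and its yaw within 1°. Lowering it now.

```bash

python3 -m pendant '[[[0,0,2,-0.009,0.011,0.014,0],[0,0,1.2,0,0,0,0],[0,0,0.5,0,0,0,0],[0,0,0,0,0,0,0]]]'
python3 -m pendant '[[[0,0,0.25,0,0,0,0],[0,0,0,0,0,0,0]]]'
python3 g.py .4478 -.328 .009 181.9
```

```text
time: 17.93
ee_pos: [0.4512, -0.3299, 0.0162]
tcp_rot: [-179.9, 0.1, -178.1]
wrist_force: [-0.5, 0.4, -3.5]
opening: 0.0124
time: 18.1
ee_pos: [0.4505, -0.3294, 0.0121]
tcp_rot: [180.0, -0.0, -178.1]
wrist_force: [-0.7, 0.1, -2.8]
opening: 0.0122
t 18.1 pos [ 0.4505 -0.3294  0.0121] rot [ 1.7999e+02 -4.0000e-02 -1.7814e+02] q [-36.2   7.   -9.7  73.3  -0.  -38. ] open 12.2 F [-0.7  0.1 -2.8]
[0.26 0.15 0.31] [ 0.    -0.001 -0.001]
```

```bash

python3 -m pendant '[[[0.1,0.05,0.15,0,0,0,0],[0,0,0.1,0,0,0,0],[0,0,0,0,0,0,0]]]'
python3 -m pendant '[[[0,0,0.1,0,0,0,0],[0,0,0,0,0,0,0]]]'
```

```text
time: 18.35
ee_pos: [0.4495, -0.329, 0.0098]
tcp_rot: [-180.0, -0.0, -178.1]
wrist_force: [0.6, 0.6, -2.7]
opening: 0.0125
time: 18.52
ee_pos: [0.4497, -0.3292, 0.0093]
tcp_rot: [-180.0, 0.0, -178.1]
wrist_force: [-0.3, 0.1, -3.7]
opening: 0.0124
```

```bash

python3 -m pendant '[[[0,0,0.15,0,0,0,0],[0,0,0,0,0,0,0]]]'
python3 -m pendant '[[[0,0,0.15,0,0,0,0],[0,0,0,0,0,0,0]]]'
```

```text
time: 18.68
ee_pos: [0.4499, -0.3294, 0.008]
tcp_rot: [-179.9, 0.1, -178.1]
wrist_force: [-0.3, -0.6, -3.1]
opening: 0.0122
time: 18.85
ee_pos: [0.4503, -0.3297, 0.0079]
tcp_rot: [-179.9, 0.1, -178.1]
wrist_force: [0.3, -0.4, -3.8]
opening: 0.0124
```

```bash

python3 -m pendant '[[[0,0,0.15,0,0,0,0],[0,0,0,0,0,0,0]]]'
python3 -m pendant '[[[0,0,0.2,0,0,0,0],[0,0,0,0,0,0,0]]]'
python3 -m pendant '[[[0,0,0.2,0,0,0,0],[0,0,0,0,0,0,0]]]'
```

```text
time: 19.02
ee_pos: [0.4507, -0.33, 0.0078]
tcp_rot: [-179.8, 0.2, -178.1]
wrist_force: [0.3, 0.2, -3.5]
opening: 0.0124
time: 19.18
ee_pos: [0.451, -0.3303, 0.008]
tcp_rot: [-179.7, 0.3, -178.1]
wrist_force: [0.3, -0.8, -3.6]
opening: 0.0124
time: 19.35
ee_pos: [0.4514, -0.3306, 0.0078]
tcp_rot: [-179.7, 0.4, -178.1]
wrist_force: [-0.3, 0.3, -2.0]
opening: 0.0126
```

```bash

python3 -m pendant '[[[-0.1,0.1,0.4,0.005,0.005,0,0]]]'
python3 -m pendant '[[[0,0,0.4,0,0,0,0]]]'
python3 g.py .4478 -.328 .005 181.9
```

```text
time: 19.43
ee_pos: [0.4518, -0.3309, 0.0073]
tcp_rot: [-179.2, 0.1, -178.2]
wrist_force: [-32.1, 3.6, 65.0]
opening: 0.0126
time: 19.52
ee_pos: [0.4517, -0.331, 0.0074]
tcp_rot: [-179.1, 0.1, -178.2]
wrist_force: [-14.4, 16.9, 43.7]
opening: 0.0122
t 19.52 pos [ 0.4517 -0.331   0.0074] rot [-1.7910e+02  1.1000e-01 -1.7821e+02] q [-35.9   6.7 -10.6  72.1  -0.6 -37.7] open 12.2 F [-14.4  16.9  43.7]
[0.38 0.32 0.23] [-0.016  0.002 -0.002]
```

```bash

python3 -m pendant '[[[0.15,0.2,-0.5,-0.014,0,0,0],[0,0,0,0,0,0,0]]]'
python3 g.py .45 -.3285 .0080 181.9
```

```text
time: 19.68
ee_pos: [0.4505, -0.3292, 0.014]
tcp_rot: [-179.8, 0.2, -178.2]
wrist_force: [0.3, -0.1, -2.4]
opening: 0.0122
t 19.68 pos [ 0.4505 -0.3292  0.014 ] rot [-179.83    0.21 -178.21] q [-36.2   6.6 -10.   73.2  -0.  -37.9] open 12.2 F [ 0.3 -0.1 -2.4]
[0.05 0.07 0.6 ] [-0.003  0.004 -0.002]
```

```bash

python3 -m pendant '[[[0.05,0.05,0.35,-0.003,0.003,0,0],[0,0,0.15,0,0,0,0],[0,0,0,0,0,0,0]]]'
python3 -m pendant '[[[0,0,0.1,0,0,0,0],[0,0,0,0,0,0,20],[0,0,0,0,0,0,40],[0,0,0,0,0,0,40]]]'
python3 g.py .45 -.3285 .0080 181.9
```

```text
time: 19.93
ee_pos: [0.4502, -0.3289, 0.0075]
tcp_rot: [-180.0, 0.0, -178.2]
wrist_force: [-4.5, 3.6, 17.1]
opening: 0.0123
time: 20.27
ee_pos: [0.4504, -0.329, 0.0063]
tcp_rot: [-179.9, -0.0, -178.2]
wrist_force: [0.2, 0.4, 0.5]
opening: 0.0343
t 20.27 pos [ 0.4504 -0.329   0.0063] rot [-1.7994e+02 -2.0000e-02 -1.7821e+02] q [-36.1   7.1 -10.3  72.6  -0.1 -37.9] open 34.3 F [0.2 0.4 0.5]
[ 0.04  0.05 -0.17] [-0.001 -0.    -0.002]
```

```bash

python3 -m pendant '[[[0,0,-1.5,0,0,0,40],[0,0,-3.5,0,0,0,40],[0,0,-4,0,0,0,40],[0,0,-4,0,0,0,40],[0,0,-4,0,0,0,40]]]'
python3 g.py .575 -.047 .25 194
```

```text
time: 20.68
ee_pos: [0.4463, -0.3256, 0.168]
tcp_rot: [179.3, -1.0, -178.2]
wrist_force: [0.9, -0.1, 0.3]
opening: 0.0342
t 20.68 pos [ 0.4463 -0.3256  0.168 ] rot [ 179.32   -1.01 -178.2 ] q [-36.1   5.9   6.4  91.7  -0.1 -37.9] open 34.2 F [ 0.9 -0.1  0.3]
[-13.6   27.54  -8.11] [ 0.014 -0.016 -0.213]
```

```bash

python3 -m pendant '[[[-1.7,3.4,-1,0.014,-0.016,0,50],[-1.7,3.4,-1,0,0,0,50],[-1.7,3.4,-1,0,0,0,50],[-1.7,3.4,-1,0,0,0,50],[-1.7,3.4,-1,0,0,0,50]]]' >/dev/null
python3 -m pendant '[[[-1.7,3.4,-1,0,0,0,50],[-1.7,3.4,-1,0,0,0,50],[-1.7,3.4,-0.8,0,0,-0.105,50],[0,0,0,0,0,-0.105,50],[0,0,0,0,0,0,50]]]'
python3 - <<'E'
from h import *
im,C=snap("wrist","w6.png");H=hsv(im)
for t in("cell_blue_1","cell_orange"):
    for d in bot.masks_of("wrist",t):
        m=cv2.moments(d["pixels"].astype(np.uint8));print(t,round(d["confidence"],2),[round(float(x)) for x in d["extent"]])
    for d in bot.mark_of("wrist",t): print("  mark",t,round(d["confidence"],2),np.round(d["uv"],1),w([d["uv"]],.010,C).round(4))
hh,s,v=[H[...,i].astype(int) for i in range(3)]
for nm,m in(("blue",(hh>100)&(hh<130)&(s>110)),("orange",(hh<18)&(s>140))):
    n,l,st,_=cv2.connectedComponentsWithStats(m.astype(np.uint8))
    for i in range(1,n):
        if st[i,4]>80: print(nm,st[i],rect(l==i,.058,C))
for n in["top"]:
    im,C=snap(n,"top1.png")
    for d in bot.masks_of(n,"panel"): print(n,"panel",round(d["confidence"],2),rect(d["pixels"],.011,C))
E
python3 g.py
```

```text
time: 21.52
ee_pos: [0.5834, -0.0395, 0.2539]
tcp_rot: [-179.3, 0.4, -166.0]
wrist_force: [-0.4, 0.2, -0.6]
opening: 0.0427
cell_blue_1 0.73 [214, 122, 245, 148]
cell_blue_1 0.65 [261, 126, 286, 160]
  mark cell_blue_1 0.86 [232.9 133.5] [[ 0.5643 -0.1021]]
  mark cell_blue_1 0.84 [274.9 140.2] [[ 0.5598 -0.0521]]
cell_orange 0.59 [307, 125, 337, 159]
  mark cell_orange 0.65 [319.7 135.7] [[ 0.5419 -0.0021]]
blue [541  55  19  70 681] (array([442.7, 201.4]), array([66.7, 17.6]), 27.9)
blue [211 120  30  30 490] (array([ 561. , -103.9]), array([30. , 30.4]), 12.0)
blue [259 130  29  30 470] (array([559. , -53.3]), array([30.3, 29.5]), 14.1)
orange [308 130  30  30 438] (array([546.5,  -3.5]), array([30.9, 29.7]), 60.5)
orange [ 487  194   73   90 4677] (array([589.9, 265.5]), array([95.2, 90.9]), 89.8)
top panel 0.84 (array([ 447.8, -328. ]), array([135.4, 169.8]), 1.5)
top panel 0.73 (array([207.5, 297.8]), array([138.7, 167.2]), 15.6)
top panel 0.62 (array([ 192.6, -343.9]), array([135.3, 165.3]), 32.7)
t 21.87 pos [ 0.5822 -0.0424  0.2544] rot [-179.34    0.45 -166.65] q [ -3.9  10.4  21.  100.   -0.5 -17.3] open 42.5 F [ 0.1 -0.8  0.5]
```

View pics/w6.png

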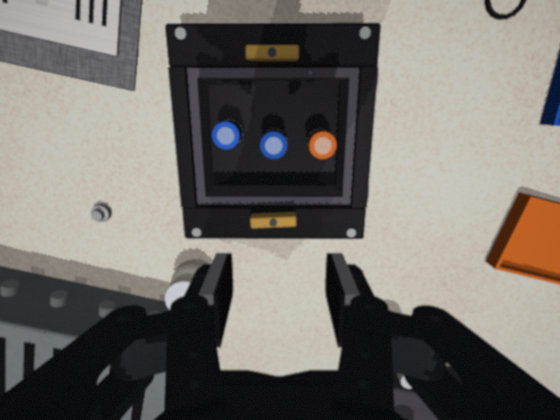

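Bay open: blue rings at (226,135) and (274,145), orange at (322,145). The panel lies on the mat, (447.8, −328) against the mat's (447.6, −327.7). Next I turn the jaws to open along the housing's x and fetch the cells.

```bash

python3 -m pendant '[[[0,0,-0.2,0,0,-0.122,50],[0,0,2.5,0,0,-0.122,50],[0,0,2.5,0,0,-0.122,50],[0,0,2.5,0,0,-0.122,50],[0,0,2.5,0,0,-0.122,50]]]' 30 >/dev/null
python3 -m pendant '[[[0,0,2.5,0,0,-0.122,50],[0,0,0,0,0,-0.122,50],[0,0,0,0,0,-0.122,50],[0,0,0,0,0,-0.122,50],[0,0,0,0,0,-0.122,50]]]' >/dev/null
python3 -m pendant '[[[0,0,0,0,0,-0.122,50],[0,0,0,0,0,-0.122,50],[0,0,0,0,0,-0.122,50]]]'
python3 g.py .561 -.104 .08 284
```

```text
time: 22.95
ee_pos: [0.5793, -0.0553, 0.1256]
tcp_rot: [-179.5, -0.8, -74.0]
wrist_force: [0.3, -0.1, 1.3]
opening: 0.0428
t 22.95 pos [ 0.5793 -0.0553  0.1256] rot [-179.51   -0.75  -73.95] q [  -5.2    7.7    3.6   85.2   -0.5 -111.2] open 42.8 F [ 0.3 -0.1  1.3]
[4.11 3.14 4.59] [-0.009 -0.013  0.036]
```

```bash

python3 -m pendant '[[[2,1.5,0.5,-0.009,-0.013,0.036,50],[2,1.5,1.5,0,0,0,50],[0,0,1.5,0,0,0,50],[0,0,0,0,0,0,50],[0,0,0,0,0,0,50]]]'
python3 - <<'E'
from h import *
im,C=snap("wrist");H=hsv(im)
hh,s,v=[H[...,i].astype(int) for i in range(3)]
for nm,m in(("blue",(hh>100)&(hh<130)&(s>110)),("orange",(hh<18)&(s>140))):
    n,l,st,_=cv2.connectedComponentsWithStats(m.astype(np.uint8))
    for i in range(1,n):
        if st[i,4]>80: print(nm,st[i],rect(l==i,.058,C))
E
python3 g.py .561 -.104 .013 284
```

```text
time: 23.37
ee_pos: [0.5592, -0.1071, 0.091]
tcp_rot: [-179.9, -0.0, -76.1]
wrist_force: [-0.1, 0.3, 0.1]
opening: 0.0426
blue [152 134  46   6 193] (array([ 631.8, -145.3]), array([25.8,  2.8]), 17.2)
blue [342 134  45   5 193] (array([ 527.1, -171.6]), array([25.1,  2.2]), 13.9)
blue [ 254  201   47   52 1294] (array([ 562. , -105.9]), array([28.6, 33.7]), 13.9)
blue [ 240  271   45   51 1297] (array([560. , -55.8]), array([29.3, 37.7]), 13.9)
orange [ 468  289   49   61 1770] (array([406.4, -76. ]), array([26.3, 43.4]), 0.8)
orange [243 335  42  42 970] (array([547.2, -10.6]), array([30. , 32.8]), 0.6)
t 23.42 pos [ 0.5593 -0.1069  0.0909] rot [-1.7991e+02 -2.0000e-02 -7.6110e+01] q [ -10.8    6.8   -1.1   81.9    0.  -114.7] open 42.3 F [-0.3  0.8 -0.5]
[-0.24 -0.23  7.79] [-0.002 -0.    -0.002]
```

```bash

python3 -m pendant '[[[-0.25,-0.2,2,0,0,0,50],[0,0,2.5,0,0,0,50],[0,0,2,0,0,0,50],[0,0,0.7,0,0,0,50],[0,0,0,0,0,0,50]]]'
python3 -m pendant '[[[0,0,0,0,0,0,0],[0,0,0,0,0,0,0],[0,0,0,0,0,0,0],[0,0,0,0,0,0,0]]]' 30
python3 g.py .405 .28 .15 284
```

```text
time: 23.83
ee_pos: [0.5644, -0.1034, 0.0227]
tcp_rot: [-179.5, -0.2, -76.2]
wrist_force: [0.7, 1.3, -0.4]
opening: 0.0426
time: 24.17
ee_pos: [0.5663, -0.1031, 0.0272]
tcp_rot: [-179.2, -0.3, -76.1]
wrist_force: [-0.3, 1.0, -0.5]
opening: 0.0273
t 24.17 pos [ 0.5663 -0.1031  0.0272] rot [-179.24   -0.3   -76.13] q [ -10.3    8.    -6.9   74.3    0.  -114.2] open 27.3 F [-0.3  1.  -0.5]
[-40.99   6.31 -12.59] [-0.013 -0.005 -0.002]
```

```bash

python3 -m pendant '[[[0,0,0,0,0,0,50],[0,0,0,0,0,0,50],[0,0.25,0.8,-0.013,-0.005,0,50],[0,0,0.7,0,0,0,50]]]'
python3 -m pendant '[[[0,0,0,0,0,0,0],[0,0,0,0,0,0,0],[0,0,0,0,0,0,0],[0,0,0,0,0,0,0]]]' 30
python3 g.py .405 .28 .15 284
```

```text
time: 24.5
ee_pos: [0.5661, -0.1042, 0.0153]
tcp_rot: [-179.7, -0.1, -76.1]
wrist_force: [0.7, -0.2, -0.5]
opening: 0.0421
time: 24.83
ee_pos: [0.5653, -0.1042, 0.0137]
tcp_rot: [-179.8, -0.1, -76.2]
wrist_force: [0.2, 1.0, 1.1]
opening: 0.0269
t 24.83 pos [ 0.5653 -0.1042  0.0137] rot [-1.7985e+02 -8.0000e-02 -7.6150e+01] q [ -10.4    9.    -7.4   73.5   -0.  -114.3] open 26.9 F [0.2 1.  1.1]
[-41.12   6.33 -13.71] [-0.003 -0.001 -0.003]
```

```bash

python3 -m pendant '[[[0,0,-1.5,0,0,0,0],[0,0,-3,0,0,0,0],[0,0,-3.5,0,0,0,0],[0,0,-2,0,0,0,0],[-2,0.3,0,0,0,0,0]]]'
python3 g.py .3995 .321 .12 284
```

```text
time: 25.25
ee_pos: [0.5553, -0.0867, 0.1134]
tcp_rot: [179.7, 0.1, -76.3]
wrist_force: [0.5, 0.3, 0.1]
opening: 0.0271
t 25.25 pos [ 0.5553 -0.0867  0.1134] rot [ 1.7974e+02  7.0000e-02 -7.6270e+01] q [  -8.8    6.1    0.5   84.7   -0.  -112.6] open 27.1 F [0.5 0.3 0.1]
[-43.3    5.47  -0.59] [ 0.005  0.001 -0.005]
```

```bash

python3 -m pendant '[[[-3.9,0.5,-0.1,0,0,0,0],[-3.9,0.5,0,0,0,0,0],[-3.9,0.5,0,0,0,0,0],[-3.9,0.5,0,0,0,0,0],[-3.9,0.5,0,0,0,0,0]]]' >/dev/null
python3 -m pendant '[[[-3.9,0.5,0,0,0,0,0],[-3.9,0.5,0,0,0,0,0],[-3.9,0.5,0,0,0,0,0],[-3.9,0.5,0,0,0,0,0],[-3.9,0.5,0,0,0,0,0]]]' >/dev/null
python3 -m pendant '[[[-3,0.4,0,0,0,0,0],[0,0,0,0,0,0,0]]]'
python3 g.py .3995 .321 .03 284
```

```text
time: 26.25
ee_pos: [0.3957, 0.3255, 0.1142]
tcp_rot: [179.9, 0.1, -76.6]
wrist_force: [0.5, -0.4, -0.3]
opening: 0.0271
t 26.25 pos [0.3957 0.3255 0.1142] rot [ 1.7994e+02  5.0000e-02 -7.6600e+01] q [ 39.4  -1.   -6.7  84.3   0.1 -64. ] open 27.1 F [ 0.5 -0.4 -0.3]
[ 0.53 -0.27  8.42] [ 0.001  0.001 -0.011]
```

```bash

python3 -m pendant '[[[0.4,-0.25,2,0,0,0,0],[0,0,3,0,0,0,0],[0,0,2.8,0,0,0,0],[0,0,0.5,0,0,0,0],[0,0,0,0,0,0,0]]]'
python3 g.py .3995 .321 .0085 284
```

```text
time: 26.67
ee_pos: [0.3981, 0.3246, 0.0289]
tcp_rot: [-180.0, 0.1, -76.2]
wrist_force: [-0.4, 0.3, 0.4]
opening: 0.0277
t 26.67 pos [0.3981 0.3246 0.0289] rot [-1.7996e+02  7.0000e-02 -7.6240e+01] q [ 39.2   0.4 -14.8  74.7   0.1 -64.6] open 27.7 F [-0.4  0.3  0.4]
[ 0.39 -0.04  2.04] [-0.001  0.001 -0.004]
```

```bash

python3 -m pendant '[[[0.3,0,1.2,0,0,0,0],[0,0,0.5,0,0,0,0],[0,0,0,0,0,0,0]]]'
python3 -m pendant '[[[0,0,0.15,0,0,0,0],[0,0,0.1,0,0,0,0]]]'
python3 g.py .3995 .321 .0077 284
```

```text
time: 26.92
ee_pos: [0.4, 0.3213, 0.013]
tcp_rot: [-179.9, 0.1, -76.3]
wrist_force: [-0.8, 0.2, -1.0]
opening: 0.0266
time: 27.08
ee_pos: [0.401, 0.3215, 0.0119]
tcp_rot: [-179.8, 0.2, -76.3]
wrist_force: [-0.7, -0.4, -0.5]
opening: 0.0274
t 27.08 pos [0.401  0.3215 0.0119] rot [-1.7976e+02  1.6000e-01 -7.6340e+01] q [ 38.7   0.7 -16.4  72.6   0.  -65. ] open 27.4 F [-0.7 -0.4 -0.5]
[0.02 0.16 0.42] [-0.004  0.003 -0.006]
```

```bash

python3 -m pendant '[[[0,0.1,0.25,-0.004,0.003,0,0],[0,0,0.15,0,0,0,0]]]'
python3 -m pendant '[[[0,0,0.2,0,0,0,0],[0,0,0.1,0,0,0,0]]]'
```

```text
time: 27.25
ee_pos: [0.4008, 0.3218, 0.0091]
tcp_rot: [-179.9, 0.0, -76.4]
wrist_force: [-1.5, 0.8, -0.5]
opening: 0.027
time: 27.42
ee_pos: [0.4011, 0.3223, 0.0076]
tcp_rot: [-179.8, 0.1, -76.3]
wrist_force: [-5.1, -4.8, 16.1]
opening: 0.0272
```

```bash

python3 -m pendant '[[[0,0,0,0,0,0,30],[0,0,0,0,0,0,50],[0,0,0,0,0,0,50],[0,0,-2,0,0,0,50],[0,0,-3.5,0,0,0,50]]]'
python3 -m pendant '[[[0,0,-3.5,0,0,0,50],[2,-0.3,-1,0,0,0,50],[3.9,-0.5,0,0,0,0,50],[3.9,-0.5,0,0,0,0,50],[3.9,-0.5,0,0,0,0,50]]]' >/dev/null
python3 -m pendant '[[[3.9,-0.5,0,0,0,0,50],[3.9,-0.5,0,0,0,0,50],[3.9,-0.5,0,0,0,0,50],[3.9,-0.5,0,0,0,0,50],[3.9,-0.5,0,0,0,0,50]]]'
python3 g.py .5605 -.0533 .09 284
```

```text
time: 27.83
ee_pos: [0.3981, 0.3201, 0.0576]
tcp_rot: [179.7, -0.2, -76.3]
wrist_force: [0.0, 0.6, -0.3]
opening: 0.0426
time: 28.67
ee_pos: [0.5251, 0.0034, 0.1123]
tcp_rot: [-179.6, 0.1, -75.6]
wrist_force: [0.5, 0.2, -0.3]
opening: 0.0425
t 28.67 pos [0.5251 0.0034 0.1123] rot [-1.7957e+02  8.0000e-02 -7.5560e+01] q [   0.3    0.3   -5.6   83.7    0.2 -104.2] open 42.5 F [ 0.5  0.2 -0.3]
[ 6.38 -2.    2.23] [-0.007  0.001  0.008]
```

```bash

python3 -m pendant '[[[3.2,-1,0.5,-0.006,0,0.008,50],[3.2,-1,1,0,0,0,50],[0,0,0,0,0,0,50],[0,0,0,0,0,0,50]]]'
python3 g.py .5605 -.0533 .011 284
```

```text
time: 29.0
ee_pos: [0.5634, -0.0647, 0.096]
tcp_rot: [-179.9, -0.0, -76.5]
wrist_force: [-0.5, 0.8, 0.2]
opening: 0.0428
t 29.0 pos [ 0.5634 -0.0647  0.096 ] rot [-1.7986e+02 -1.0000e-02 -7.6510e+01] q [  -6.6    6.4   -1.    82.4    0.  -110.1] open 42.8 F [-0.5  0.8  0.2]
[-1.18  0.04  8.5 ] [-0.002 -0.    -0.009]
```

```bash

python3 -m pendant '[[[-1.1,0.04,1.5,0,0,0,50],[0,0,2.5,0,0,0,50],[0,0,2.5,0,0,0,50],[0,0,1.3,0,0,0,50],[0,0,0,0,0,0,50]]]'
python3 g.py .5605 -.0533 .013 284
```

```text
time: 29.42
ee_pos: [0.5607, -0.0518, 0.0162]
tcp_rot: [-179.7, -0.0, -76.5]
wrist_force: [-0.7, -0.2, 0.4]
opening: 0.0426
t 29.42 pos [ 0.5607 -0.0518  0.0162] rot [-1.7973e+02 -4.0000e-02 -7.6470e+01] q [-5.300e+00  7.200e+00 -9.000e+00  7.350e+01  1.000e-01 -1.088e+02] open 42.6 F [-0.7 -0.2  0.4]
[0.14 0.06 0.32] [-0.005 -0.001 -0.008]
```

```bash

python3 -m pendant '[[[0.1,0,0.3,0,0,0,50],[0,0,0.1,0,0,0,0],[0,0,0.1,0,0,0,0],[0,0,0,0,0,0,0],[0,0,0,0,0,0,0]]]' 30
python3 -m pendant '[[[0,0,0,0,0,0,0]]]'
```

```text
time: 29.83
ee_pos: [0.5617, -0.051, 0.0147]
tcp_rot: [-179.6, -0.1, -76.3]
wrist_force: [-0.2, -0.1, 0.5]
opening: 0.0272
time: 29.92
ee_pos: [0.5622, -0.051, 0.0154]
tcp_rot: [-179.5, -0.1, -76.3]
wrist_force: [-1.0, -0.5, -1.3]
opening: 0.0269
```

```bash

python3 -m pendant '[[[0,0,-1.5,0,0,0,0],[0,0,-3,0,0,0,0],[0,0,-3.5,0,0,0,0],[0,0,-2,0,0,0,0],[-2,0.3,0,0,0,0,0]]]'
python3 g.py .4105 .266 .12 284
```

```text
time: 30.33
ee_pos: [0.5534, -0.0338, 0.1188]
tcp_rot: [-179.6, -0.1, -76.5]
wrist_force: [1.5, 0.9, -0.5]
opening: 0.0268
t 30.33 pos [ 0.5534 -0.0338  0.1188] rot [-1.7959e+02 -9.0000e-02 -7.6460e+01] q [  -3.5    4.2   -0.8   84.5    0.  -107.1] open 26.8 F [ 1.5  0.9 -0.5]
[-32.5    6.87  -0.22] [-0.007 -0.002 -0.008]
```

```bash

python3 -m pendant '[[[-3.8,0.8,-0.1,-0.006,0,-0.008,0],[-3.8,0.8,0,0,0,0,0],[-3.8,0.8,0,0,0,0,0],[-3.8,0.8,0,0,0,0,0],[-3.8,0.8,0,0,0,0,0]]]' >/dev/null
python3 -m pendant '[[[-3.8,0.8,0,0,0,0,0],[-3.8,0.8,0,0,0,0,0],[-3.8,0.8,0,0,0,0,0],[-0.9,0.3,0,0,0,0,0],[0,0,0,0,0,0,0]]]'
python3 g.py .4105 .266 .03 284
```

```text
time: 31.17
ee_pos: [0.4095, 0.2672, 0.1256]
tcp_rot: [-179.1, 0.0, -76.2]
wrist_force: [0.2, -0.5, -1.0]
opening: 0.0269
t 31.17 pos [0.4095 0.2672 0.1256] rot [-1.7911e+02  2.0000e-02 -7.6240e+01] q [ 33.3  -5.2  -9.4  84.9  -0.3 -70.5] open 26.9 F [ 0.2 -0.5 -1. ]
[0.15 0.08 9.56] [-0.016  0.    -0.004]
```

```bash

python3 -m pendant '[[[0.1,0,2,-0.016,0,0,0],[0,0,3,0,0,0,0],[0,0,3,0,0,0,0],[0,0,1.5,0,0,0,0],[0,0,0.5,0,0,0,0]]]'
python3 -m pendant '[[[0,0,0.3,0,0,0,0],[0,0,0,0,0,0,0]]]'
python3 g.py .4105 .266 .0094 284
```

```text
time: 31.58
ee_pos: [0.4137, 0.2649, 0.0235]
tcp_rot: [-179.7, 0.1, -76.2]
wrist_force: [0.2, 0.5, 0.4]
opening: 0.0269
time: 31.75
ee_pos: [0.4138, 0.2625, 0.0185]
tcp_rot: [-179.9, 0.0, -76.4]
wrist_force: [1.0, -0.2, -0.1]
opening: 0.0271
t 31.75 pos [0.4138 0.2625 0.0185] rot [-1.7991e+02  4.0000e-02 -7.6390e+01] q [ 32.4  -2.6 -18.9  73.6   0.  -71.2] open 27.1 F [ 1.  -0.2 -0.1]
[-0.42  0.23  0.91] [-0.002  0.001 -0.007]
```

```bash

python3 -m pendant '[[[-0.35,0.2,0.4,0,0,0,0],[0,0,0.3,0,0,0,0],[0,0,0,0,0,0,0]]]'
python3 -m pendant '[[[0,0,0.15,0,0,0,0],[0,0,0.1,0,0,0,0]]]'
```

```text
time: 32.0
ee_pos: [0.4127, 0.2654, 0.0133]
tcp_rot: [-179.7, 0.1, -76.5]
wrist_force: [0.6, 0.1, -0.5]
opening: 0.0269
time: 32.17
ee_pos: [0.4134, 0.266, 0.012]
tcp_rot: [-179.6, 0.1, -76.5]
wrist_force: [-1.3, 0.6, -1.5]
opening: 0.0272
```

```bash

python3 -m pendant '[[[0,0.1,0.25,-0.006,0.001,0,0],[0,0,0.1,0,0,0,0]]]'
python3 -m pendant '[[[0,0,0.2,0,0,0,0],[0,0,0.05,0,0,0,0]]]'
```

```text
time: 32.33
ee_pos: [0.4128, 0.2662, 0.009]
tcp_rot: [-179.9, 0.1, -76.5]
wrist_force: [0.5, -0.8, -0.4]
opening: 0.027
time: 32.5
ee_pos: [0.4129, 0.2665, 0.0069]
tcp_rot: [-179.9, 0.1, -76.4]
wrist_force: [-3.2, -1.7, 6.2]
opening: 0.0268
```

Contact on the tray floor. I'll release and go for the orange cell.

```bash

python3 -m pendant '[[[0,0,0,0,0,0,30],[0,0,0,0,0,0,50],[0,0,0,0,0,0,50],[0,0,-2,0,0,0,50],[0,0,-3.5,0,0,0,50]]]'
python3 -m pendant '[[[0,0,-3.5,0,0,0,50],[2,-0.6,-1.3,0,0,0,50],[3.8,-1,0,0,0,0,50],[3.8,-1,0,0,0,0,50],[3.8,-1,0,0,0,0,50]]]' >/dev/null
python3 -m pendant '[[[3.8,-1,0,0,0,0,50],[3.8,-1,0,0,0,0,50],[0,0,0,0,0,0,50]]]'
python3 g.py .548 -.004 .09 284
```

```text
time: 32.92
ee_pos: [0.4095, 0.2643, 0.0562]
tcp_rot: [179.5, -0.1, -76.4]
wrist_force: [0.2, 1.2, 0.3]
opening: 0.0425
time: 33.58
ee_pos: [0.5204, 0.0684, 0.1141]
tcp_rot: [-179.8, 0.0, -76.0]
wrist_force: [-0.6, 0.4, -0.1]
opening: 0.0425
t 33.58 pos [0.5204 0.0684 0.1141] rot [-1.7977e+02  1.0000e-02 -7.5990e+01] q [  7.5   0.4  -5.3  84.    0.  -96.5] open 42.5 F [-0.6  0.4 -0.1]
[ 7.7  -0.91  2.41] [-0.004  0.     0.   ]
```

```bash

python3 -m pendant '[[[3.7,-0.45,0.5,0,0,0,50],[3.7,-0.45,1,0,0,0,50],[0,0,0,0,0,0,50],[0,0,0,0,0,0,50]]]'
python3 - <<'E'
from h import *
im,C=snap("wrist");H=hsv(im)
hh,s,v=[H[...,i].astype(int) for i in range(3)]
m=(hh<18)&(s>140)
n,l,st,_=cv2.connectedComponentsWithStats(m.astype(np.uint8))
for i in range(1,n):
    if st[i,4]>80: print(st[i],rect(l==i,.058,C))
E
python3 g.py .548 -.004 .012 284
```

```text
time: 33.92
ee_pos: [0.5485, -0.0047, 0.0984]
tcp_rot: [-179.7, 0.0, -76.2]
wrist_force: [0.3, 0.1, 0.0]
opening: 0.0426
[ 485  166   75  103 3869] (array([403.2, -42.6]), array([25.9, 66.7]), 0.3)
[ 262  198   45   49 1113] (array([547.2,  -4.7]), array([28.3, 32.6]), 13.9)
[  0 305   9  28 146] (array([720.7, 112.7]), array([ 5.5, 22.1]), 0.6)
t 33.97 pos [ 0.5483 -0.0045  0.0981] rot [-1.7975e+02  2.0000e-02 -7.6160e+01] q [-5.000e-01  3.700e+00 -3.700e+00  8.240e+01  1.000e-01 -1.044e+02] open 42.6 F [-0.   0.2 -1.1]
[-0.05  0.06  8.61] [-0.004  0.    -0.003]
```

```bash

python3 -m pendant '[[[0,0.05,2,-0.004,0,0,50],[0,0,3,0,0,0,50],[0,0,2,0,0,0,50],[0,0,1,0,0,0,50],[0,0,0,0,0,0,50]]]'
python3 g.py .548 -.003 .013 284
```

```text
time: 34.38
ee_pos: [0.5483, -0.0001, 0.0178]
tcp_rot: [-179.7, 0.0, -75.9]
wrist_force: [-0.5, -1.1, 0.1]
opening: 0.0429
t 34.38 pos [ 5.483e-01 -1.000e-04  1.780e-02] rot [-179.75    0.    -75.93] q [-0.000e+00  5.200e+00 -1.100e+01  7.350e+01  1.000e-01 -1.041e+02] open 42.9 F [-0.5 -1.1  0.1]
[0.28 0.11 0.48] [-0.004  0.     0.001]
```

```bash

python3 -m pendant '[[[0.3,0,0.45,-0.004,0,0,50],[0,0,0.1,0,0,0,0],[0,0,0.1,0,0,0,0],[0,0,0,0,0,0,0],[0,0,0,0,0,0,0]]]' 30
python3 -m pendant '[[[0,0,0,0,0,0,0]]]'
python3 -m pendant '[[[0,0,-1.5,0,0,0,0],[0,0,-3,0,0,0,0],[0,0,-3.5,0,0,0,0],[0,0,-3,0,0,0,0],[0,0,0,0,0,0,0]]]'
python3 g.py .597 .3174 .12 284
```

```text
time: 34.8
ee_pos: [0.5506, -0.0014, 0.0154]
tcp_rot: [-179.8, -0.1, -75.8]
wrist_force: [0.6, 0.5, 0.5]
opening: 0.027
time: 34.88
ee_pos: [0.5511, -0.0014, 0.0161]
tcp_rot: [-179.7, -0.1, -75.8]
wrist_force: [-0.2, 0.7, 0.0]
opening: 0.0273
time: 35.3
ee_pos: [0.5493, -0.0015, 0.1298]
tcp_rot: [-179.8, -0.0, -75.8]
wrist_force: [0.0, 0.6, 1.1]
opening: 0.0272
t 35.3 pos [ 0.5493 -0.0015  0.1298] rot [-1.7985e+02 -2.0000e-02 -7.5810e+01] q [-2.000e-01  3.800e+00 -1.000e-01  8.590e+01  0.000e+00 -1.044e+02] open 27.2 F [0.  0.6 1.1]
[-29.74 -12.44   1.  ] [-0.003 -0.     0.003]
```

```bash

python3 -m pendant '[[[-2.5,-1,0,0,0,0,0],[-3.7,-1.55,0,0,0,0,0],[-3.7,-1.55,0,0,0,0,0],[-3.7,-1.55,0,0,0,0,0],[-3.7,-1.55,0,0,0,0,0]]]' >/dev/null
python3 -m pendant '[[[-3.7,-1.55,0,0,0,0,0],[-3.7,-1.55,0,0,0,0,0],[-3.7,-1.55,0,0,0,0,0],[-1,-0.5,0,0,0,0,0],[0,0,0,0,0,0,0]]]'
python3 g.py .597 .3174 .03 284
```

```text
time: 36.13
ee_pos: [0.6026, 0.3264, 0.1336]
tcp_rot: [-179.2, -0.1, -76.2]
wrist_force: [0.7, 0.2, -0.1]
opening: 0.0267
t 36.13 pos [0.6026 0.3264 0.1336] rot [-1.7917e+02 -8.0000e-02 -7.6210e+01] q [ 28.6  22.4  22.3  89.1  -0.3 -75.2] open 26.7 F [ 0.7  0.2 -0.1]
[ 0.72  0.9  10.35] [-0.014 -0.001 -0.004]
```

```bash

python3 -m pendant '[[[0.6,0.8,2,-0.014,0,0,0],[0,0,3,0,0,0,0],[0,0,3,0,0,0,0],[0,0,2,0,0,0,0],[0,0,0.5,0,0,0,0]]]'
python3 -m pendant '[[[0,0,0.3,0,0,0,0],[0,0,0,0,0,0,0]]]'
python3 g.py .597 .3174 .0101 284
```

```text
time: 36.55
ee_pos: [0.5978, 0.3177, 0.0269]
tcp_rot: [-179.7, -0.0, -76.1]
wrist_force: [-1.0, -0.1, -0.9]
opening: 0.0269
time: 36.72
ee_pos: [0.597, 0.3155, 0.0226]
tcp_rot: [-179.8, -0.1, -76.2]
wrist_force: [-0.1, -0.6, -0.9]
opening: 0.027
t 36.72 pos [0.597  0.3155 0.0226] rot [-1.7985e+02 -7.0000e-02 -7.6230e+01] q [ 27.9  22.4  10.   77.5  -0.1 -75.9] open 27.0 F [-0.1 -0.6 -0.9]
[-0.18 -0.04  1.25] [-0.003 -0.001 -0.004]
```

```bash

python3 -m pendant '[[[0,0,0.6,0,0,0,0],[0,0,0.4,0,0,0,0],[0,0,0.1,0,0,0,0]]]'
python3 -m pendant '[[[0,0,0.2,0,0,0,0],[0,0,0.1,0,0,0,0]]]'
```

```text
time: 36.97
ee_pos: [0.5992, 0.3155, 0.0151]
tcp_rot: [-179.5, -0.0, -76.3]
wrist_force: [-0.9, 1.3, -1.0]
opening: 0.0274
time: 37.13
ee_pos: [0.6, 0.3158, 0.0134]
tcp_rot: [-179.4, 0.0, -76.3]
wrist_force: [0.1, 0.0, -1.0]
opening: 0.0271
```

```bash

python3 -m pendant '[[[0,0,0.15,0,0,0,0],[0,0,0.05,0,0,0,0]]]'
```

```text
time: 37.3
ee_pos: [0.6004, 0.3162, 0.0119]
tcp_rot: [-179.4, 0.0, -76.3]
wrist_force: [0.7, -0.2, 0.1]
opening: 0.0273
```

```bash

python3 -m pendant '[[[0,0.1,0.2,-0.01,0,0,0],[0,0,0.1,0,0,0,0]]]'
python3 -m pendant '[[[0,0,0.15,0,0,0,0],[0,0,0.05,0,0,0,0]]]'
```

```text
time: 37.47
ee_pos: [0.5994, 0.3161, 0.0092]
tcp_rot: [-179.9, 0.1, -76.3]
wrist_force: [-0.1, 0.2, -0.7]
opening: 0.0273
time: 37.63
ee_pos: [0.5996, 0.3163, 0.0076]
tcp_rot: [-179.9, 0.1, -76.3]
wrist_force: [-2.9, 0.0, 6.8]
opening: 0.027
```

```bash

python3 -m pendant '[[[0,0,0,0,0,0,30],[0,0,0,0,0,0,50],[0,0,0,0,0,0,50],[0,0,-2,0,0,0,50],[0,0,-3.5,0,0,0,50]]]'
python3 -m pendant '[[[0,0,-3.5,0,0,0,50],[0,0,-4,0,0,0,50],[0,0,-4,0,0,0,50],[2.5,2.5,-1,0,0,0,50],[2.5,2.5,0,0,0,0,50]]]' 
python3 -m pendant '[[[3.5,1,0,0,0,0,50],[3.5,1,0,0,0,0,50],[3.5,0,0,0,0,0,50],[3.5,0,0,0,0,0,50],[0,0,0,0,0,0,50]]]' 
python3 - <<'E'
from h import *
im,C=snap("top","top2.png");b,Cb=snap("scene","scene2.png")
H=hsv(im)
for t,z in(("panel",.011),("tray_blue",.022),("tray_orange",.022)):
    for d in bot.masks_of("top",t)[:3]: print(t,round(d["confidence"],2),rect(d["pixels"],z,C))
for n,CC in(("top",C),("scene",Cb)):
  for t in("cell_blue_1","cell_orange"):
    for d in bot.mark_of(n,t): print(n,t,round(d["confidence"],2),np.round(d["uv"]),w([d["uv"]],.004,CC).round(4))
cv2.imwrite("pics/fin.png",np.hstack([cv2.resize(im[110:290,90:370],(440,283)),cv2.resize(b[140:290,200:420],(360,246))[:240]]) if 0 else np.vstack([im[100:290,80:470],cv2.resize(b[140:290,180:440],(390,225))]))
E
```

```text
time: 38.05
ee_pos: [0.5961, 0.3145, 0.0553]
tcp_rot: [179.4, -0.1, -76.3]
wrist_force: [0.5, -0.1, -0.3]
opening: 0.0427
time: 38.47
ee_pos: [0.5651, 0.259, 0.1902]
tcp_rot: [179.8, 0.0, -76.0]
wrist_force: [0.2, -0.6, -0.1]
opening: 0.043
time: 38.88
ee_pos: [0.5783, 0.1112, 0.1952]
tcp_rot: [-179.7, -0.0, -75.9]
wrist_force: [0.1, 0.1, 0.5]
opening: 0.0425
panel 0.9 (array([ 193.2, -344.1]), array([138.1, 165.8]), 32.4)
panel 0.84 (array([202.9, 313.6]), array([135.9, 128.8]), 16.7)
panel 0.76 (array([ 448.2, -328.5]), array([137.1, 163.9]), 1.5)
tray_blue 0.8 (array([400. , 320.6]), array([103.4,  70.2]), 10.8)
tray_orange 0.96 (array([599.7, 345.8]), array([103.2,  64.5]), 0.3)
top cell_blue_1 0.66 [139. 247.] [[0.4012 0.3246]]
scene cell_blue_1 0.64 [314. 173.] [[0.4076 0.3085]]
scene cell_blue_1 0.51 [310. 179.] [[0.4125 0.2743]]
scene cell_orange 0.62 [374. 188.] [[0.5976 0.32  ]]
```

View pics/fin.png

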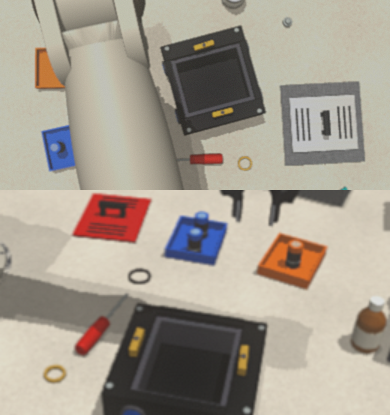

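The picture shows two blue cells upright in the blue tray, the orange cell upright in its tray, an empty bay, both buttons turned and the panel centred on the mat. The arm is clear, so I'm handing in.

```bash
python3 -c "
from workcell import bot
print(bot.job_done())"
```

```text
the job is handed in; nothing more can be done
None
```

The job is finished and handed in at about 39 s of the 72 s allowed. No verdict was reported.

I turned both brass buttons about a quarter turn, lifted off the slotted panel and laid it on the mat. Then I stood the two blue-ringed cells in the blue tray and the orange-ringed one in the orange tray.

**Last checks**
- **Panel:** its measured centre is (448, −328) mm against (448, −328) mm for the mat, and it lies square to the mat.
- **Cells:** the final pictures show all three standing in the right trays and the bay empty. The network placed the orange cell and one blue cell in both cases close to where I set them down. It put the other blue cell about 15 mm off in the scene view, and the arm partly hid the trays in the top view.
- **Buttons:** both measured across the housing's x axis after turning, and the final pictures agree.
- **Bystanders:** the pictures show nothing disturbed; I did not measure their positions at the end.

**What disagreed or went wrong**
- **Fingertips:** they ended about 20 mm short of the reported TCP. My first two tries at the near button closed above it and moved nothing, so I corrected for this afterwards.
- **Panel set-down:** the wrist force peaked briefly at about 70 N as the panel met the mat. I eased it up about 6 mm and set it down again at about 17 N. The recorded forces stayed under the 120 N limit.
- **First cell:** I gripped it a second time, lower, before lifting it.

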